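# Prop the dust box's cover half open

### The job

Prop the dust box's cover half open, so that the crucible inside can air: lift the cover by its front handle and lean it right back on its stops, then swing the orange prop rod up out of its clip and over until it leans on its own stop. Take the cover again and lower it, without letting it drop, until the rod's steel tip sits in the yellow slot under the cover's ear and the rod alone carries the cover; leave the crucible and the things round about where they are.

Things in the scene. Friction and masses are not known exactly. Their poses are not given: they have to be found in the camera images.
- dust_box: grey open-topped sheet steel box fixed to the bench, 220 mm deep (its x axis), 150 wide (its y axis), 70 high, walls 4 mm. Origin: centre of its underside, on the bench. Its front (where the cover's handle is) looks along its own -x axis, its +y axis points to the side that carries the prop rod. The cover's hinge and the rod's pivot are both parallel to its y axis
- lid (a joint): angle of the cover about its hinge: 0 closed, grows as it opens, 1.75 leaning right back on its stops (a little past upright, where it stays by its own weight). Below about upright it falls shut if let go (cover about 0.3 kg, loose hinge). Propped with the tip home in the slot it reads about 0.87
- prop (a joint): angle of the prop rod about its loose pivot: 0 lying level in its clip, pointing to the box's front; grows as it swings up; 1.57 upright; 1.93 leaning back on its stop, where it stays by its own weight; let go well before upright it falls back. With the tip home in the slot it reads about 1.85. It can swing up only while the cover is well open, as the ear lies above it
- lid_hinge (a point): point on the cover's hinge axis, at the middle of the box's rear rim, 72 mm above the bench; does not move
- lid_grip (a point): grip point of the cover's handle: centre of a black flat tongue, 30 mm wide (along the box's y axis), 12 thick, standing 45 mm out from the cover's front edge. The point lies 248 mm from the hinge axis, 28 mm beyond that edge. The cover is a blue frame with a clear panel, 220 x 150 x 8 mm. Leaning back, the tongue points up, its grip point about 320 mm above the bench
- prop_pivot (a point): pivot of the prop rod, 50 mm outside the box's +y wall, half-way along the box's depth, 45 mm above the bench; does not move
- prop_grip (a point): centre of the prop rod's black ball grip, 18 mm across, 90 mm from its pivot; it turns easily between finger pads. Orange round rod 9 mm thick, 116 mm from the pivot to the centre of its round tip. In the clip the rod lies level, 45 mm above the bench and parallel to the box's wall with 50 mm free between; the clip (open upward) holds it 32 mm from the pivot
- prop_tip (a point): centre of the rod's round steel tip, 10 mm thick; the rod ends 5 mm beyond this point
- slot (a point): seat of the tip's centre: under a blue ear on the cover's +y side, 115 mm from the hinge axis, 5 mm below the cover's underside, against the front one of two yellow ribs 24 mm apart (front rib 12 mm high, rear 7). The tip is caught anywhere between them and settles against the front one as weight comes on. A rod on its stop meets the slot when joint lid reads about 0.9 to 0.95
- crucible_mid (a point): middle of a white crucible, 50 mm wide and 42 high, standing loose in the box; to be left alone
- empty_cup_mid (a point): middle of a loose empty cup, 60 mm wide and 101 high, standing left of the box; to be left alone
- cap_bolt_mid (a point): middle of a loose steel socket cap screw, 19 mm wide and 52 high, standing on its head left of the box; to be left alone
- hex_key_mid (a point): loose steel hex key, 36 x 94 mm and 7 thick, lying on the bench between the robot and the box, near or under the prop rod; to be left alone

How it is judged:
By the outcome, as a careful person would: the job done as asked, in the order asked, and still so for the second after the job is handed in, with the robot touching nothing.
It also fails if it takes over 69 s, if anything falls off the work surface, if the arm or the gripper's body presses on something with over 40 N, if the wrist force passes 120 N, or if a joint passes its speed limit or range.

### The arm

A 6-joint arm with a two-finger parallel gripper is mounted at the origin on a cart in front of the work surface, level with it; the furniture and walls round the work are solid. World frame = base frame: x ahead of the robot, y to its left, z up, the work surface at z = 0. Lengths are in m, angles in degrees, forces in N, time in s.
With the tool pointing down it reaches from about 0.35 to 0.875 m from the base axis. Payload 4.2 kg.
Tool frame: the origin (TCP) lies on the front face of the gripper's body, between the roots of the fingers; the fingertips stand 70 mm ahead of it and the grasp point (between the pads) lies 51 mm ahead of it; x points along the fingers, y is the direction in which the jaws open and shut, and the axes are right-handed (so a half turn about x gives the same grasp; the last joint's range is limited). The gripper opens to 87 mm and grips with 3 to 60 N. Pads are 19 mm wide; open, the fingers measure 117 mm over their backs; the gripper's body (75 mm by 190 mm) begins 51 mm behind the grasp point.
Start: joints at [-49.297, 22.042, 0.453, 0, -68.411, -14.817], TCP at [0.273, -0.562, 0.292] pointing down, gripper open.
Joint ranges: [-179.83, 179.83], [-69.29, 118.12], [-61.27, 80.66], [-181.25, 117.63], [-171.15, -9.14], [-177.46, 177.46]. Speed limits (degrees/s): [159.86, 159.86, 180, 180, 180, 180].

### API

Orientations are given as a 3x3 rotation matrix whose columns are the frame's x, y, z axes.
In Python, from station import r, viewer, spotter gives the robot as it stands.
- The arm moves only by the tool move_arm, never from a script. Its argument "series" is a list that holds one entry, the list of rows, each a list of 7 numbers: the turn, a rotation vector about the world's x, y, z scaled (see below), then the shift along the world's x, y, z scaled (see below), then the opening, from 0 (shut) to 1 (fully open). A call has 1 to 20 rows; each row shifts and turns the pose as measured when the row begins; what a row does not reach is not made up. The controller multiplies each number of a shift by 60 mm and each number of a turn by 8 degrees. A row lasts 1/8 s, in which the tool goes at most 62.5 mm and 10.7 degrees, less where a joint would pass 70% of its speed; a pose out of reach is approached as far as the arm can. A call with a number of a shift or a turn outside -1 to 1 is refused whole. A call with a gripper value outside its range is refused whole. The fingers move at their own pace and stop on an object; the grip force is fixed at half the most. Time passes only in rows, so rows that do not move let the fingers close. It gives the time, the measured TCP pose, the force and the opening at its end, in the units of the state.
- r.sense(): the state, without advancing time (a new reading comes with each control period).
- viewer.capture(name): name is "scene" or "top"; returns (picture, depth): 420x560x3 uint8, red, green, blue; 420x560 float32, m along the optical axis (not along the pixel's ray), 0 where there is no reading.
- viewer.camera_params(name): a dict with "mtx" (3x3 intrinsics, pixels), "pose" (4x4, takes a point from camera to world coordinates). Camera axes: x right, y down, z forward; pixel columns grow to the right and rows downward; lengths in m; the calibration is good to about 2 mm. A picture is of the moment at which its call begins. camera_params takes no time and is no camera call.
- r.finish_job(): hands the job in, once; it reports no verdict.
Trained networks look in the newest picture that a camera, given by its name, has taken for a name from the list of things; names that differ only in an ending like _2 or _b are one class to them, and where a whole thing is asked for, a point or a joint stands for the part that bears it (a point fixed in the world has none). Each returns a list of dicts, best first, with "conf" (0 to 1); they miss things now and then, are a little off and sometimes report something else, mostly with a low value. They report only what shows in the picture. A call takes as long as a camera call.
- spotter.find_in(camera, name): "centre" ([column, row] in pixels, amid what is visible of it).
- spotter.trace(camera, name): "mask" (420x560 bool, what is visible of it) and "centre" ([column, row] in pixels, amid what is visible of it).
The state is a dict: "time_s": time; "joints": joint angles; "joint_velocities": joint speeds; "effort": joint torques, N m; "tcp_pos": TCP position; "ee_rot": TCP orientation; "wrist_force": force on the tool from outside, world axes, zero at the start; "moment": the same for the moment, N m; "gripper_width": opening from 0.0 (shut) to 1.0 (fully open).
Only numpy, scipy, OpenCV 4.12 (cv2) and the standard library are available. Lean on these libraries where they do the work, as an engineer would, in place of code of your own. Each camera call takes 0.05 s, during which the arm holds its last target.

## Working session

There is one attempt and no reset: what is moved stays moved. The work goes in short steps, Python scripts to look and compute and a tool call to move; the robot and the scene stay as the last step left them, time stands still between calls to the robot, and variables do not carry over. Pictures are saved under pics/ and viewed, and the job is handed in when it is done.

Besides the shell and the picture viewer there is one more tool, called as name(argument=value, ...) on one line, values as JSON. move_arm: Moves the arm, as the interface text tells. Its arguments: {"type":"object","properties":{"series":{"type":"array","items":{"type":"array","items":{"type":"array","items":{"type":"number","minimum":-1,"maximum":1}}}}},"required":["series"]}

```bash
mkdir -p pics; ls
python3 - <<'E'
from station import r, viewer, spotter
import cv2, numpy as np
for n in ("scene","top"):
    p,d=viewer.capture(n); cv2.imwrite(f"pics/{n}0.png",p[:,:,::-1]); np.save(f"pics/{n}0_d.npy",d)
    c=viewer.camera_params(n); print(n,np.round(c["mtx"],1).tolist(),np.round(c["pose"],3).tolist())
    for o in ("lid_grip","prop_grip","prop_tip","slot","dust_box","prop","lid"):
        L=spotter.find_in(n,o); print(o,[(np.round(l["centre"]).tolist(),round(l["conf"],2)) for l in L[:2]])
print(r.sense())
E
```

```text
pics
scene [[469.6, 0.0, 284.6], [0.0, 469.6, 200.3], [0.0, 0.0, 1.0]] [[0.622, -0.472, 0.625, 0.012], [-0.783, -0.36, 0.507, -0.492], [-0.015, -0.804, -0.594, 0.635], [0.0, 0.0, 0.0, 1.0]]
lid_grip [([308.0, 208.0], 0.59)]
prop_grip [([311.0, 260.0], 0.91)]
prop_tip [([313.0, 259.0], 0.86)]
slot [([311.0, 205.0], 0.6), ([309.0, 257.0], 0.5)]
dust_box [([310.0, 216.0], 0.79)]
prop [([310.0, 258.0], 0.76)]
lid [([306.0, 208.0], 0.7), ([309.0, 258.0], 0.32)]
top [[419.8, 0.0, 278.4], [0.0, 419.8, 209.0], [0.0, 0.0, 1.0]] [[0.027, -0.994, 0.102, 0.509], [-0.999, -0.029, -0.017, 0.003], [0.02, -0.101, -0.995, 0.935], [0.0, 0.0, 0.0, 1.0]]
lid_grip [([304.0, 195.0], 0.76)]
prop_grip [([341.0, 251.0], 0.48)]
prop_tip [([339.0, 249.0], 0.58), ([301.0, 196.0], 0.48)]
slot []
dust_box [([300.0, 197.0], 0.74)]
prop [([336.0, 249.0], 0.73)]
lid [([298.0, 197.0], 0.58)]
{'time_s': 0.8, 'joints': array([-4.92974690e+01,  2.20388597e+01,  4.53471579e-01, -6.46474181e-04,
       -6.84094569e+01, -1.48164537e+01]), 'joint_velocities': array([-0.01181166,  0.00921316, -0.0361098 ,  0.00814627, -0.13993473,
        0.06697303]), 'effort': array([ 1.44244619e-03, -3.90405536e+01,  1.87618446e+01,  4.22391012e+00,
        1.56999228e-02, -3.14337365e-05]), 'tcp_pos': array([ 0.27288149, -0.5622643 ,  0.29228392]), 'ee_rot': array([[ 6.66263356e-05, -4.36579448e-01,  8.99665705e-01],
       [-6.13654149e-05,  8.99665704e-01,  4.36579452e-01],
       [-9.99999996e-01, -8.42960484e-05,  3.31505502e-05]]), 'wrist_force': array([-0.56178916, -0.09183171,  0.99873883]), 'moment': array([ 0.05540784,  0.0309242 , -0.02431932]), 'gripper_width': 1.001220545413677}
```

View pics/scene0.png

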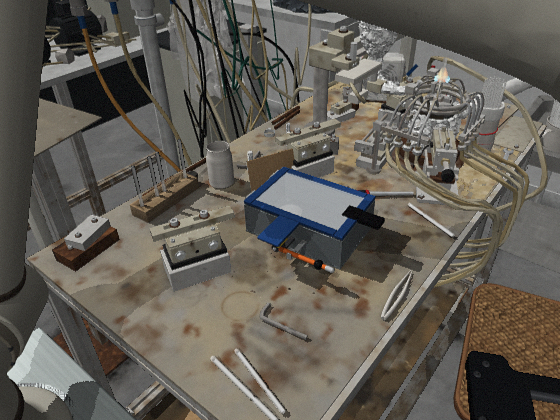

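View pics/top0.png

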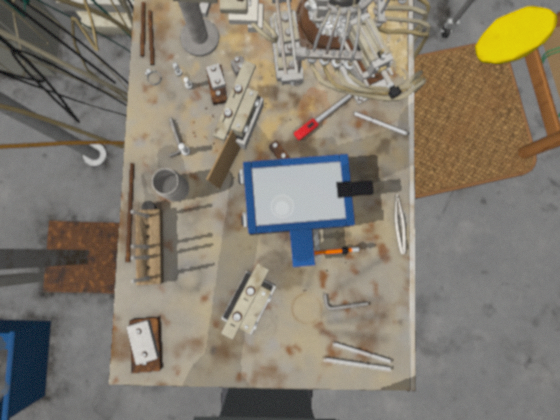

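```bash
cat > h.py <<'E'
from station import r, viewer, spotter
import cv2, numpy as np
def shot(n,tag=None):
    p,d=viewer.capture(n)
    if tag: cv2.imwrite(f"pics/{tag}.png",p[:,:,::-1])
    return p,d
def world(n,d):
    c=viewer.camera_params(n); K=c["mtx"];T=c["pose"]
    v,u=np.mgrid[:420,:560]
    P=np.stack([(u-K[0,2])/K[0,0]*d,(v-K[1,2])/K[1,1]*d,d],-1)
    return P@T[:3,:3].T+T[:3,3]
def zoom(p,u0,v0,w,h,k,name):
    cv2.imwrite(f"pics/{name}.png",cv2.resize(p[v0:v0+h,u0:u0+w,::-1],None,fx=k,fy=k,interpolation=cv2.INTER_CUBIC))
E
python3 - <<'E'
from h import *
for n in ("scene","top"):
    p=cv2.imread(f"pics/{n}0.png")[:,:,::-1]; d=np.load(f"pics/{n}0_d.npy"); W=world(n,d)
    hsv=cv2.cvtColor(np.ascontiguousarray(p),cv2.COLOR_RGB2HSV)
    zz=W[...,2]
    roi=(W[...,0]>.3)&(W[...,0]<.8)&(abs(W[...,1])<.35)&(d>0)
    blue=roi&(hsv[...,0]>95)&(hsv[...,0]<130)&(hsv[...,1]>120)&(zz>.05)&(zz<.1)
    pts=W[blue]; print(n,len(pts),pts.min(0),pts.max(0),np.median(pts,0))
    # main frame: exclude ear
    m=blue.astype(np.uint8)
    rect=cv2.minAreaRect(pts[:,:2].astype(np.float32)*1000); print("blue rect",rect)
    dark=roi&(hsv[...,2]<60)&(zz>.06)&(zz<.1)
    pts=W[dark]; print("dark",len(pts),pts.mean(0),cv2.minAreaRect(pts[:,:2].astype(np.float32)*1000))
    org=roi&(hsv[...,0]>3)&(hsv[...,0]<16)&(hsv[...,1]>200)&(hsv[...,2]>140)&(zz>.03)&(zz<.065)
    pts=W[org]; print("org",len(pts),pts.mean(0),pts.min(0),pts.max(0),cv2.minAreaRect(pts[:,:2].astype(np.float32)*1000) if len(pts) else 0)
p=cv2.imread("pics/scene0.png")[:,:,::-1]; zoom(p,220,150,190,150,4,"z_scene")
p=cv2.imread("pics/top0.png")[:,:,::-1]; zoom(p,230,140,190,150,4,"z_top")
E
```

```text
scene 2450 [ 0.35825791 -0.20601347  0.05003553] [0.71839533 0.06357152 0.08481833] [ 0.56781733 -0.06571987  0.07919477]
blue rect ((540.6551513671875, -81.61105346679688), (343.0710754394531, 264.79022216796875), 4.9879679679870605)
dark 1285 [ 0.59598399 -0.09008386  0.07602802] ((583.1942138671875, 58.38468933105469), (349.8297119140625, 482.32855224609375), 46.432098388671875)
org 74 [ 0.51352049 -0.13572619  0.04853848] [ 0.50666761 -0.16842247  0.0447754 ] [ 0.52002217 -0.08849754  0.05253521] ((513.3748168945312, -128.22830200195312), (9.052855491638184, 80.5274429321289), 7.400696754455566)
top 2715 [ 0.48351649 -0.16527458  0.07286131] [0.71433487 0.06276661 0.08433138] [ 0.57187352 -0.05711034  0.07905024]
blue rect ((594.8466796875, -55.52815246582031), (221.72821044921875, 217.47532653808594), 6.150493144989014)
dark 467 [ 0.64412172 -0.16799041  0.0826377 ] ((644.40673828125, -167.94235229492188), (28.711212158203125, 71.52943420410156), 5.4642486572265625)
org 70 [ 0.51401949 -0.12690209  0.04855718] [ 0.50904701 -0.16500127  0.04296434] [ 0.51934728 -0.09314075  0.05249103] ((514.1964111328125, -128.97738647460938), (6.624356269836426, 72.36531066894531), 6.177428722381592)
```

Run:
```python
from h import *
p=cv2.imread("pics/top0.png")[:,:,::-1];d=np.load("pics/top0_d.npy");W=world("top",d)
for (u,v) in [(245,165),(350,157),(354,223),(250,232),(338,188),(371,188),(355,189),(327,253),(357,251),(350,251),(368,246),(330,302),(370,302),(303,265),(400,225),(240,210)]:
    print((u,v),W[v,u].round(3),p[v,u])
```

```text
(245, 165) [0.686 0.06  0.08 ] [ 33  77 128]
(350, 157) [ 0.728 -0.172  0.001] [95 90 76]
(354, 223) [ 0.572 -0.167  0.08 ] [ 73  87 116]
(250, 232) [0.548 0.045 0.079] [ 39  76 124]
(338, 188) [ 0.643 -0.133  0.082] [46 43 48]
(371, 188) [ 0.645 -0.2    0.084] [35 31 35]
(355, 189) [ 0.643 -0.168  0.081] [34 37 37]
(327, 253) [ 0.51  -0.116  0.049] [192 101  33]
(357, 251) [ 0.516 -0.18   0.048] [166 162 155]
(350, 251) [ 0.515 -0.165  0.047] [199 113  54]
(368, 246) [ 0.528 -0.215 -0.002] [109 102  92]
(330, 302) [ 0.403 -0.131 -0.   ] [148 139 125]
(370, 302) [ 0.405 -0.22  -0.002] [112 103  90]
(303, 265) [ 0.484 -0.064  0.076] [ 81 104 153]
(400, 225) [ 0.577 -0.287 -0.001] [128 124 113]
(240, 210) [ 0.6    0.074 -0.003] [139 122  99]
```

View pics/z_scene.png

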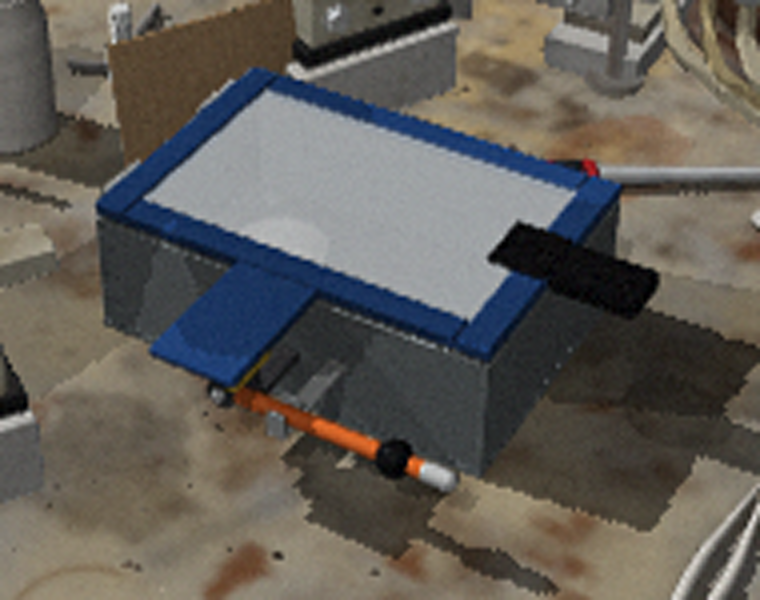

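View pics/z_top.png

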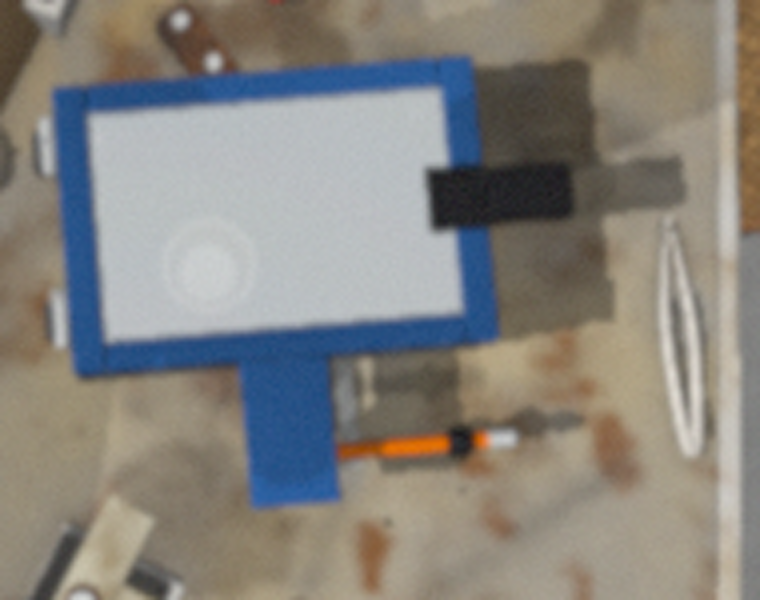

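Run:
```python
from h import *
d=np.load("pics/top0_d.npy");W=world("top",d)
for v in range(20,300,30): print(v,[tuple(W[v,u].round(2)) for u in (400,430,470,510,550)])
x,y,z=W[...,0],W[...,1],W[...,2]
m=(d>0)&(x>.3)&(x<.95)&(y<-.2)&(y>-.75)&(z>.03)
v,u=np.nonzero(m)
print(len(u)); 
g=np.unique(np.c_[(x[m]/.05).round()*.05,(y[m]/.05).round()*.05],axis=0)
for a in g: 
    k=m&(abs(x-a[0])<.025)&(abs(y-a[1])<.025); print(a.round(2),z[k].max().round(2) if k.any() else None,end=';')
```

```text
20 [(np.float64(1.04), np.float64(-0.28), np.float64(0.03)), (np.float64(1.59), np.float64(-0.7), np.float64(-0.88)), (np.float64(1.59), np.float64(-0.89), np.float64(-0.88)), (np.float64(1.18), np.float64(-0.66), np.float64(-0.18)), (np.float64(1.15), np.float64(-0.73), np.float64(-0.12))]
50 [(np.float64(0.99), np.float64(-0.29), np.float64(0.0)), (np.float64(1.45), np.float64(-0.7), np.float64(-0.89)), (np.float64(1.2), np.float64(-0.65), np.float64(-0.4)), (np.float64(1.1), np.float64(-0.67), np.float64(-0.2)), (np.float64(1.11), np.float64(-0.78), np.float64(-0.2))]
80 [(np.float64(0.91), np.float64(-0.29), np.float64(-0.0)), (np.float64(1.09), np.float64(-0.51), np.float64(-0.41)), (np.float64(1.1), np.float64(-0.65), np.float64(-0.41)), (np.float64(1.1), np.float64(-0.78), np.float64(-0.4)), (np.float64(1.32), np.float64(-1.25), np.float64(-0.88))]
110 [(np.float64(0.84), np.float64(-0.29), np.float64(-0.0)), (np.float64(0.99), np.float64(-0.51), np.float64(-0.41)), (np.float64(1.0), np.float64(-0.65), np.float64(-0.41)), (np.float64(0.99), np.float64(-0.77), np.float64(-0.39)
[... 1269 characters left out ...]
29), np.float64(-0.0)), (np.float64(0.49), np.float64(-0.69), np.float64(-0.88)), (np.float64(0.5), np.float64(-0.86), np.float64(-0.88)), (np.float64(0.5), np.float64(-1.04), np.float64(-0.88)), (np.float64(0.51), np.float64(-1.22), np.float64(-0.88))]
290 [(np.float64(0.43), np.float64(-0.29), np.float64(-0.0)), (np.float64(0.36), np.float64(-0.69), np.float64(-0.88)), (np.float64(0.37), np.float64(-0.86), np.float64(-0.88)), (np.float64(0.37), np.float64(-1.04), np.float64(-0.89)), (np.float64(0.38), np.float64(-1.22), np.float64(-0.89))]
1168
[ 0.65 -0.2 ] 0.09;[ 0.85 -0.25] 0.11;[ 0.85 -0.2 ] 0.1;[ 0.9 -0.3] 0.03;[ 0.9  -0.25] 0.12;[ 0.9 -0.2] 0.14;[ 0.95 -0.25] 0.12;[ 0.95 -0.2 ] 0.13;
```

move_arm(series=[[[0,0,0.97,0.7,0.25,0,1],[0,0,0.97,0.7,0.25,0,1],[0,0,0.97,0.7,0.25,0,1],[0,0,0.97,0.7,0.25,0,1],[0,0,0.97,0.7,0.25,0,1],[0,0,0.97,0.7,0.25,0,1],[0,0,0.97,0.7,0.25,0,1],[0,0,0.97,0.7,0.25,0,1],[0,0,0.97,0.7,0.25,0,1]]])

```text
time_s: 1.92
tcp_pos: [0.6589, -0.4238, 0.2931]
ee_rot: [[0.001, -0.991, -0.134], [-0.001, -0.134, 0.991], [-1.0, -0.001, -0.001]]
wrist_force: [1.1, 0.7, 0.1]
gripper_width: 1.002
```

```bash
cat > s.py <<'E'
from h import *
s=r.sense();R=s["ee_rot"];np.set_printoptions(suppress=True,precision=3)
def st():
    print("t",round(s["time_s"],2),"j",s["joints"].round(1),"tcp",s["tcp_pos"],"F",s["wrist_force"].round(1),"M",s["moment"].round(2),"w",round(s["gripper_width"],3))
    print("x",R[:,0],"y",R[:,1],"grasp",s["tcp_pos"]+.051*R[:,0])
if __name__=="__main__": st()
E
python3 s.py
```

```text
t 1.93 j [-21.   38.4  28.4   0.  -79.9  28.7] tcp [ 0.659 -0.424  0.293] F [1.1 0.7 0.1] M [-0.02  0.02  0.04] w 1.002
x [ 0.001 -0.001 -1.   ] y [-0.991 -0.134 -0.001] grasp [ 0.659 -0.424  0.242]
```

move_arm(series=[[[0.96,0.09,-0.03,0,0.13,-0.24,1],[0.96,0.09,-0.03,0,0.13,-0.24,1],[0.96,0.09,-0.03,0,0.13,-0.24,1],[0.96,0.09,-0.03,0,0.13,-0.24,1],[0.96,0.09,-0.03,0,0.13,-0.24,1],[0.96,0.09,-0.03,0,0.13,-0.24,1],[0.96,0.09,-0.03,0,0.13,-0.24,1],[0.96,0.09,-0.03,0,0.13,-0.24,1]]])

```text
time_s: 2.92
tcp_pos: [0.6646, -0.3554, 0.1752]
ee_rot: [[-0.064, -0.996, -0.067], [0.892, -0.088, 0.444], [-0.448, -0.032, 0.893]]
wrist_force: [-0.9, -0.1, -0.0]
gripper_width: 1.004
```

```bash
python3 s.py
```

```text
t 2.92 j [ -33.7   57.7   50.5  -54.  -119.2   28.2] tcp [ 0.665 -0.355  0.175] F [-0.9 -0.1 -0. ] M [-1.95 -0.03 -0.01] w 1.004
x [-0.064  0.892 -0.448] y [-0.996 -0.088 -0.032] grasp [ 0.661 -0.31   0.152]
```

```bash
cat > go.py <<'E'
from s import *
from scipy.spatial.transform import Rotation as Ro
yaw=np.radians(5.8)
f=np.array([np.sin(yaw),-np.cos(yaw),0]); b=-f; by=np.array([-np.cos(yaw),-np.sin(yaw),0]); up=np.array([0,0,1.])
def pose(alpha):
    a=np.radians(alpha); x=np.cos(a)*b-np.sin(a)*up; return np.c_[x,by,np.cross(x,by)]
def to(G,alpha,back=0,n=None):
    Rt=pose(alpha); T=np.array(G)-(.051+back)*Rt[:,0]
    rv=np.degrees(Ro.from_matrix(Rt@R.T).as_rotvec())/8; sh=(T-s["tcp_pos"])/.06
    n=n or int(np.ceil(max(abs(rv).max(),abs(sh).max())))
    print("TCPtarget",T.round(3),"n",n,"row",(rv/n).round(2),(sh/n).round(2)); return n
E
python3 - <<'E'
from go import *
st(); to([.646,-.187,.077],20,.08)
E
```

```text
t 2.92 j [ -33.7   57.7   50.5  -54.  -119.2   28.2] tcp [ 0.665 -0.355  0.175] F [-0.9 -0.1 -0. ] M [-1.95 -0.03 -0.01] w 1.004
x [-0.064  0.892 -0.448] y [-0.996 -0.088 -0.032] grasp [ 0.661 -0.31   0.152]
TCPtarget [ 0.658 -0.309  0.122] n 1 row [0.8  0.3  0.11] [-0.1   0.77 -0.89]
```

move_arm(series=[[[0.4,0.15,0.05,-0.05,0.38,-0.45,1],[0.4,0.15,0.06,-0.05,0.38,-0.45,1],[0,0,0,0,0,0,1]]])

```text
time_s: 3.3
tcp_pos: [0.6567, -0.3105, 0.1143]
ee_rot: [[-0.094, -0.995, -0.026], [0.938, -0.098, 0.334], [-0.335, 0.007, 0.942]]
wrist_force: [-0.2, 0.3, -0.5]
gripper_width: 1.004
```

Run:
```python
from go import *
st(); to([.646,-.187,.077],20,.0)
p,d=shot("top","t1"); zoom(p,230,100,190,150,4,"t1z")
p,d=shot("scene","s1"); zoom(p,250,130,190,150,4,"s1z")
```

```text
t 3.3 j [ -32.3   60.4   44.1  -56.9 -117.6   31. ] tcp [ 0.657 -0.31   0.114] F [-0.2  0.3 -0.5] M [-2.04 -0.11  0.  ] w 1.004
x [-0.094  0.938 -0.335] y [-0.995 -0.098  0.007] grasp [ 0.652 -0.263  0.097]
TCPtarget [ 0.651 -0.235  0.094] n 2 row [-0.03 -0.03  0.01] [-0.05  0.63 -0.17]
```

View pics/t1z.png

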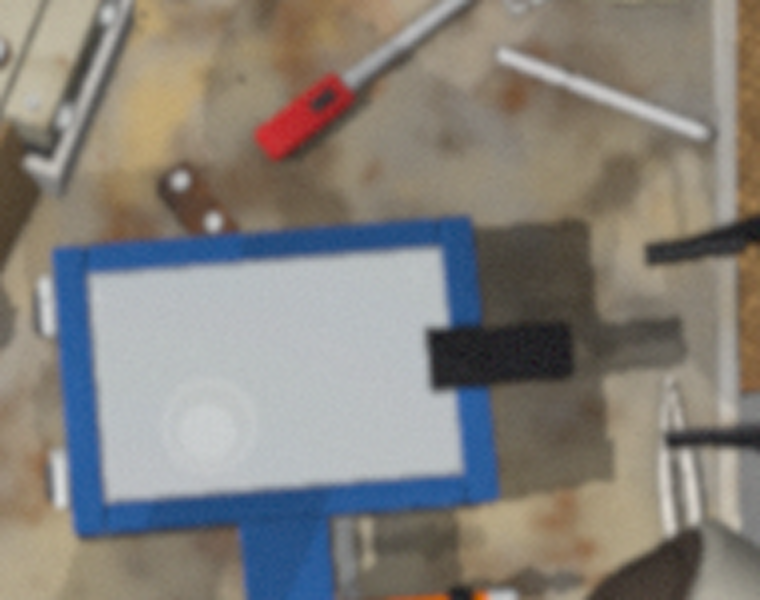

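View pics/s1z.png

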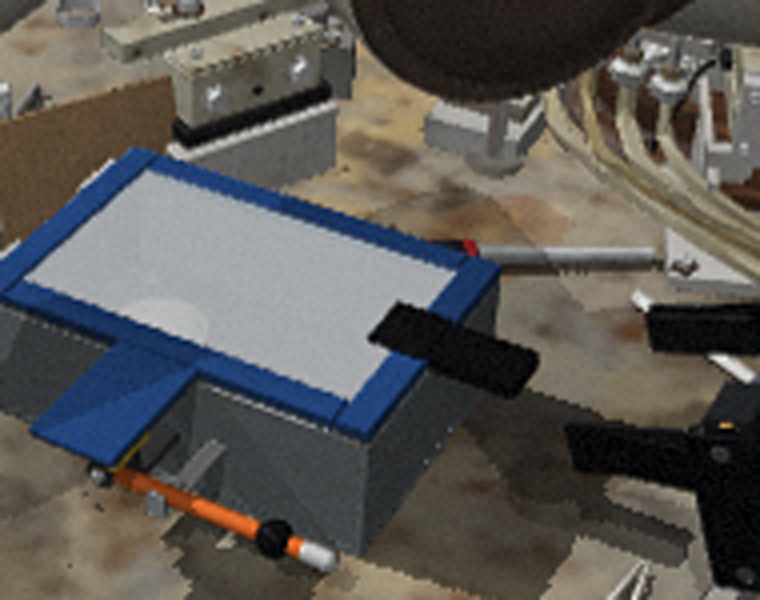

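move_arm(series=[[[0,0,0,-0.03,0.4,-0.12,1],[0,0,0,-0.03,0.4,-0.12,1],[0,0,0,-0.03,0.4,-0.12,1],[0,0,0,0,0,0,1],[0,0,0,0,0,0,0.2],[0,0,0,0,0,0,0.2],[0,0,0,0,0,0,0.2],[0,0,0,0,0,0,0.2],[0,0,0,0,0,0,0.2]]])

```text
time_s: 4.53
tcp_pos: [0.6563, -0.2499, 0.1107]
ee_rot: [[-0.077, -0.995, -0.056], [0.928, -0.092, 0.361], [-0.365, -0.024, 0.931]]
wrist_force: [-0.5, 0.6, -0.5]
gripper_width: 0.517
```

Run:
```python
from go import *
st(); to([.646,-.187,.077],20,.0)
p,d=shot("scene","s2"); zoom(p,250,130,190,150,4,"s2z")
p,d=shot("top","t2"); zoom(p,230,100,190,150,4,"t2z")
```

```text
t 4.53 j [ -28.6   56.5   35.4  -56.  -110.3   35.3] tcp [ 0.656 -0.25   0.111] F [-0.5  0.6 -0.5] M [-1.96 -0.09 -0.01] w 0.517
x [-0.077  0.928 -0.365] y [-0.995 -0.092 -0.024] grasp [ 0.652 -0.203  0.092]
TCPtarget [ 0.651 -0.235  0.094] n 1 row [0.16 0.19 0.07] [-0.09  0.25 -0.27]
```

View pics/s2z.png

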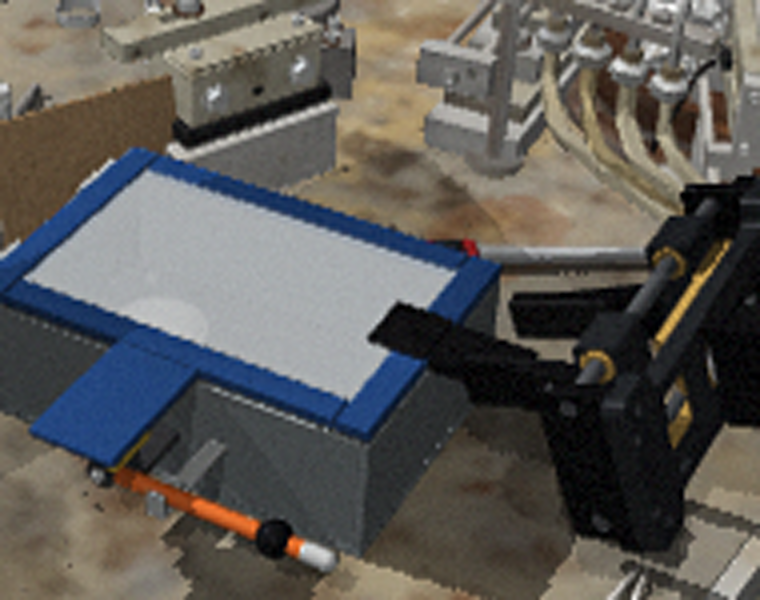

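View pics/t2z.png

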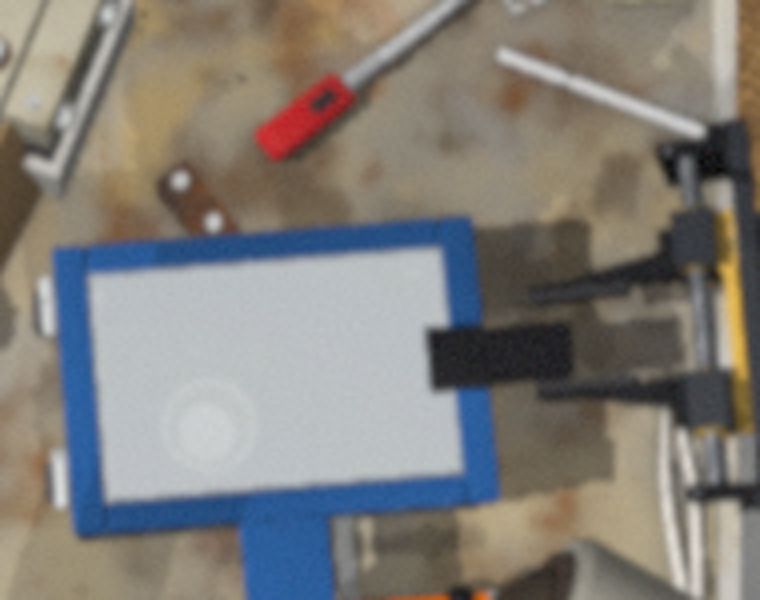

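move_arm(series=[[[0.1,0.1,0.05,-0.09,0.15,-0.27,0.6],[0.05,0.05,0,-0.04,0.14,-0.1,0.6],[0,0,0,0,0,0,0.6]]])

```text
time_s: 5.0
tcp_pos: [0.6476, -0.2304, 0.0857]
ee_rot: [[-0.093, -0.995, -0.036], [0.936, -0.099, 0.339], [-0.341, -0.002, 0.94]]
wrist_force: [0.1, -0.7, -0.8]
gripper_width: 0.587
```

Run:
```python
from go import *
st(); to([.646,-.187,.077],20,.0)
```

```text
t 5.0 j [ -27.7   57.5   32.6  -56.1 -109.    36.9] tcp [ 0.648 -0.23   0.086] F [ 0.1 -0.7 -0.8] M [-2.07 -0.15 -0.1 ] w 0.587
x [-0.093  0.936 -0.341] y [-0.995 -0.099 -0.002] grasp [ 0.643 -0.183  0.068]
TCPtarget [ 0.651 -0.235  0.094] n 1 row [-0.01  0.01  0.01] [ 0.05 -0.07  0.15]
```

move_arm(series=[[[0,0,0,0.04,-0.05,0.1,0.6],[0,0,0,0,0,0,0.2],[0,0,0,0,0,0,0.1],[0,0,0,0,0,0,0.1],[0,0,0,0,0,0,0.1],[0,0,0,0,0,0,0.1]]])

```text
time_s: 5.75
tcp_pos: [0.6523, -0.2337, 0.0931]
ee_rot: [[-0.089, -0.995, -0.04], [0.935, -0.097, 0.341], [-0.344, -0.007, 0.939]]
wrist_force: [1.4, -0.3, -1.1]
gripper_width: 0.342
```

Run:
```python
from go import *
st(); to([.646,-.187,.077],20,.0)
```

```text
t 5.75 j [ -27.8   57.3   33.5  -56.4 -109.4   36.1] tcp [ 0.652 -0.234  0.093] F [ 1.4 -0.3 -1.1] M [-2.24 -0.19 -0.02] w 0.342
x [-0.089  0.935 -0.344] y [-0.995 -0.097 -0.007] grasp [ 0.648 -0.186  0.076]
TCPtarget [ 0.651 -0.235  0.094] n 1 row [0.01 0.05 0.03] [-0.02 -0.02  0.02]
```

```bash
cat >> go.py <<'E'
H=np.array([.622,.061,.072])
def lidang():
    g=s["tcp_pos"]+.051*R[:,0]-H; return np.degrees(np.arctan2(g[2],g@f))-1.15, np.hypot(g[2],g@f), g@by
def arc(C,rad,ths,alpha0=None,th0=0):
    "rows for rotating the grasp point about C along by"
    T0=s["tcp_pos"]; 
    for t0,t1 in zip(ths[:-1],ths[1:]):
        a=Ro.from_rotvec(by*np.radians(t1-ths[0])).as_matrix(); c=Ro.from_rotvec(by*np.radians(t0-ths[0])).as_matrix()
        rv=by*(t1-t0)/8; sh=(a-c)@(T0-C)/.06
        print(t1,rv.round(2),sh.round(2))
E
python3 - <<'E'
from go import *
print(lidang()); arc(H,0,[0,3]+list(range(8,60,5)))
E
```

```text
(np.float64(-0.3268275307039261), np.float64(0.2483439387972143), np.float64(-0.0006687850881854162))
3 [-0.37 -0.04  0.  ] [-0.    0.03  0.26]
8 [-0.62 -0.06  0.  ] [-0.01  0.07  0.43]
13 [-0.62 -0.06  0.  ] [-0.01  0.11  0.42]
18 [-0.62 -0.06  0.  ] [-0.01  0.14  0.41]
23 [-0.62 -0.06  0.  ] [-0.02  0.18  0.39]
28 [-0.62 -0.06  0.  ] [-0.02  0.21  0.38]
33 [-0.62 -0.06  0.  ] [-0.02  0.24  0.36]
38 [-0.62 -0.06  0.  ] [-0.03  0.27  0.33]
43 [-0.62 -0.06  0.  ] [-0.03  0.3   0.31]
48 [-0.62 -0.06  0.  ] [-0.03  0.33  0.28]
53 [-0.62 -0.06  0.  ] [-0.04  0.35  0.25]
58 [-0.62 -0.06  0.  ] [-0.04  0.37  0.22]
```

move_arm(series=[[[-0.37,-0.04,0,0,0.03,0.26,0.1],[-0.62,-0.06,0,-0.01,0.07,0.43,0.1],[-0.62,-0.06,0,-0.01,0.11,0.42,0.1],[-0.62,-0.06,0,-0.01,0.14,0.41,0.1],[-0.62,-0.06,0,-0.02,0.18,0.39,0.1]]])

```text
time_s: 6.38
tcp_pos: [0.6487, -0.2013, 0.208]
ee_rot: [[-0.066, -0.995, -0.072], [0.722, -0.098, 0.685], [-0.689, -0.007, 0.725]]
wrist_force: [3.2, 3.7, -2.5]
gripper_width: 0.342
```

Run:
```python
from go import *
st();print(lidang()); a=lidang()[0]; arc(H,0,list(np.arange(a,70,5)))
```

```text
t 6.38 j [-20.2  41.4  26.  -41.2 -96.7  29.3] tcp [ 0.649 -0.201  0.208] F [ 3.2  3.7 -2.5] M [-1.56 -0.54 -0.05] w 0.342
x [-0.066  0.722 -0.689] y [-0.995 -0.098 -0.007] grasp [ 0.645 -0.165  0.173]
(np.float64(22.839387868760372), np.float64(0.24815215931490683), np.float64(-0.0004263166302454615))
27.839387868760372 [-0.62 -0.06  0.  ] [-0.02  0.21  0.37]
32.83938786876037 [-0.62 -0.06  0.  ] [-0.02  0.24  0.35]
37.83938786876037 [-0.62 -0.06  0.  ] [-0.03  0.27  0.33]
42.83938786876037 [-0.62 -0.06  0.  ] [-0.03  0.3   0.31]
47.83938786876037 [-0.62 -0.06  0.  ] [-0.03  0.33  0.28]
52.83938786876037 [-0.62 -0.06  0.  ] [-0.04  0.35  0.25]
57.83938786876037 [-0.62 -0.06  0.  ] [-0.04  0.37  0.22]
62.83938786876037 [-0.62 -0.06  0.  ] [-0.04  0.39  0.18]
67.83938786876037 [-0.62 -0.06  0.  ] [-0.04  0.4   0.15]
```

Tracking is excellent.

move_arm(series=[[[-0.62,-0.06,0,-0.02,0.21,0.37,0.1],[-0.62,-0.06,0,-0.02,0.24,0.35,0.1],[-0.62,-0.06,0,-0.03,0.27,0.33,0.1],[-0.62,-0.06,0,-0.03,0.3,0.31,0.1],[-0.62,-0.06,0,-0.03,0.33,0.28,0.1],[-0.62,-0.06,0,-0.04,0.35,0.25,0.1],[-0.62,-0.06,0,-0.04,0.37,0.22,0.1]]])

```text
time_s: 7.25
tcp_pos: [0.6343, -0.0694, 0.3369]
ee_rot: [[-0.01, -0.994, -0.107], [0.182, -0.108, 0.977], [-0.983, -0.009, 0.183]]
wrist_force: [4.5, 1.8, -8.3]
gripper_width: 0.342
```

Run:
```python
from go import *
st();print(lidang()); a=lidang()[0]; arc(H,0,list(np.arange(a,105,5)))
```

```text
t 7.25 j [  4.   22.9  11.6 -10.7 -78.8   4.3] tcp [ 0.634 -0.069  0.337] F [ 4.5  1.8 -8.3] M [-0.64 -0.82  0.04] w 0.342
x [-0.01   0.182 -0.983] y [-0.994 -0.108 -0.009] grasp [ 0.634 -0.06   0.287]
(np.float64(59.31412057278842), np.float64(0.2468397379832139), np.float64(0.0004882275462169502))
64.31412057278843 [-0.62 -0.06  0.  ] [-0.04  0.39  0.17]
69.31412057278843 [-0.62 -0.06  0.  ] [-0.04  0.4   0.14]
74.31412057278844 [-0.62 -0.06  0.  ] [-0.04  0.42  0.1 ]
79.31412057278845 [-0.62 -0.06  0.  ] [-0.04  0.42  0.07]
84.31412057278845 [-0.62 -0.06  0.  ] [-0.04  0.43  0.03]
89.31412057278845 [-0.62 -0.06  0.  ] [-0.04  0.43 -0.01]
94.31412057278847 [-0.62 -0.06  0.  ] [-0.04  0.42 -0.05]
99.31412057278848 [-0.62 -0.06  0.  ] [-0.04  0.42 -0.08]
104.31412057278848 [-0.62 -0.06  0.  ] [-0.04  0.41 -0.12]
```

move_arm(series=[[[-0.62,-0.06,0,-0.04,0.39,0.19,0.1],[-0.62,-0.06,0,-0.04,0.4,0.15,0.1],[-0.62,-0.06,0,-0.04,0.42,0.11,0.1],[-0.62,-0.06,0,-0.04,0.42,0.07,0.1],[-0.62,-0.06,0,-0.04,0.43,0.03,0.1]]])

```text
time_s: 7.88
tcp_pos: [0.6204, 0.0591, 0.3662]
ee_rot: [[0.033, -0.994, -0.107], [-0.259, -0.112, 0.959], [-0.965, -0.004, -0.261]]
wrist_force: [3.2, -0.7, -7.2]
gripper_width: 0.341
```

Run:
```python
from go import *
st();print(lidang()); a=lidang()[0]; arc(H,0,list(np.arange(a,106,3)))
```

```text
t 7.88 j [ 25.4  19.9   1.1  14.8 -76.5 -23.2] tcp [0.62  0.059 0.366] F [ 3.2 -0.7 -7.2] M [ 0.45 -0.74  0.11] w 0.341
x [ 0.033 -0.259 -0.965] y [-0.994 -0.112 -0.004] grasp [0.622 0.046 0.317]
(np.float64(85.32804597037637), np.float64(0.24542284587824942), np.float64(0.0013802411702773599))
88.32804597037637 [-0.37 -0.04  0.  ] [-0.03  0.26 -0.01]
91.32804597037637 [-0.37 -0.04  0.  ] [-0.03  0.25 -0.02]
94.32804597037637 [-0.37 -0.04  0.  ] [-0.03  0.25 -0.03]
97.32804597037637 [-0.37 -0.04  0.  ] [-0.03  0.25 -0.05]
100.32804597037637 [-0.37 -0.04  0.  ] [-0.03  0.25 -0.06]
103.32804597037637 [-0.37 -0.04  0.  ] [-0.02  0.25 -0.07]
```

move_arm(series=[[[-0.37,-0.04,0,-0.03,0.26,0.01,0.1],[-0.37,-0.04,0,-0.03,0.25,0,0.1],[-0.37,-0.04,0,-0.03,0.25,-0.02,0.1],[-0.37,-0.04,0,-0.03,0.25,-0.04,0.1],[-0.25,-0.03,0,-0.02,0.15,-0.04,0.1],[0,0,0,0,0,0,0.1]]])

```text
time_s: 8.62
tcp_pos: [0.6124, 0.1296, 0.3569]
ee_rot: [[0.062, -0.993, -0.097], [-0.494, -0.116, 0.862], [-0.867, -0.005, -0.498]]
wrist_force: [4.0, 0.8, -1.5]
gripper_width: 0.343
```

Run:
```python
from go import *
st();print(lidang())
p,d=shot("scene","s3")
```

```text
t 8.62 j [ 35.2  22.9  -2.8  26.5 -80.5 -36.9] tcp [0.612 0.13  0.357] F [ 4.   0.8 -1.5] M [ 1.56 -0.32  0.35] w 0.343
x [ 0.062 -0.494 -0.867] y [-0.993 -0.116 -0.005] grasp [0.616 0.104 0.313]
(np.float64(99.17452626136233), np.float64(0.2446507136060721), np.float64(0.0019575034986294895))
```

View pics/s3.png

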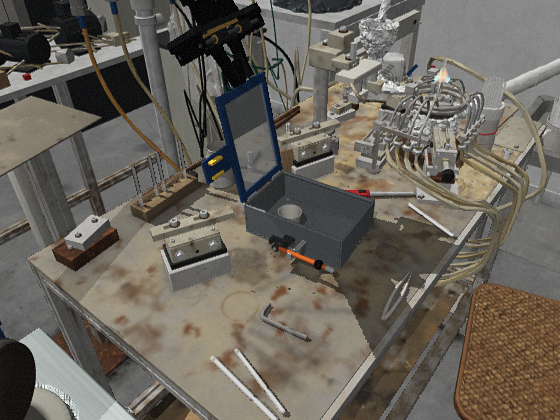

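move_arm(series=[[[-0.12,-0.01,0,-0.01,0.1,-0.02,0.1],[0,0,0,0,0,0,0.1]]])

```text
time_s: 8.93
tcp_pos: [0.6125, 0.1308, 0.3564]
ee_rot: [[0.062, -0.994, -0.092], [-0.513, -0.11, 0.851], [-0.856, -0.005, -0.517]]
wrist_force: [1.8, 1.3, -0.4]
gripper_width: 0.338
```

Run:
```python
from go import *
st();print(lidang())
```

```text
t 8.93 j [ 35.5  23.2  -3.1  27.3 -81.  -37.8] tcp [0.612 0.131 0.356] F [ 1.8  1.3 -0.4] M [ 1.89 -0.13  0.37] w 0.338
x [ 0.062 -0.513 -0.856] y [-0.994 -0.11  -0.005] grasp [0.616 0.105 0.313]
(np.float64(99.21944517404833), np.float64(0.24472045912573256), np.float64(0.001932710726881097))
```

move_arm(series=[[[0,0,0,0,0,0,0.5],[0,0,0,0,0,0,0.7],[0,0,0,0,0,0,0.8],[0,0,0,-0.02,0.2,0.35,0.8],[0,0,0,-0.04,0.3,0.6,0.8],[0,0,0,-0.04,0.3,0.6,0.8]]])

```text
time_s: 9.68
tcp_pos: [0.6033, 0.1783, 0.4504]
ee_rot: [[0.054, -0.994, -0.093], [-0.516, -0.108, 0.85], [-0.855, 0.003, -0.519]]
wrist_force: [0.2, 1.3, -0.5]
gripper_width: 0.79
```

Run:
```python
from go import *
st()
p,d=shot("scene","s4"); zoom(p,170,50,230,230,3,"s4z"); W=world("scene",d)
# lid plane from blue
hsv=cv2.cvtColor(p,cv2.COLOR_RGB2HSV); m=(hsv[...,0]>95)&(hsv[...,0]<130)&(hsv[...,1]>120)&(W[...,2]>.08)&(W[...,0]>.4)&(W[...,0]<.8)&(abs(W[...,1])<.25)
P=W[m]; c=np.median(P,0); u,sv,vt=np.linalg.svd(P-P.mean(0),full_matrices=False); n=vt[2]; print(len(P),n, "lid angle",np.degrees(np.arctan2(abs(n@f),abs(n[2]))))
for o in ("prop_grip","prop_tip"):
    for l in spotter.find_in("scene",o)[:1]:
        cc=np.round(l["centre"]).astype(int); print(o,cc,l["conf"],W[cc[1],cc[0]])
p,d=shot("top","t4"); W=world("top",d); zoom(p,200,120,200,150,4,"t4z")
for o in ("prop_grip","prop_tip"):
    for l in spotter.find_in("top",o)[:1]:
        cc=np.round(l["centre"]).astype(int); print(o,cc,l["conf"],W[cc[1],cc[0]])
```

```text
t 9.68 j [ 39.5  22.9   9.9  25.7 -94.9 -35.2] tcp [0.603 0.178 0.45 ] F [ 0.2  1.3 -0.5] M [1.1  0.18 0.07] w 0.79
x [ 0.054 -0.516 -0.855] y [-0.994 -0.108  0.003] grasp [0.606 0.152 0.407]
2450 [ 0.098 -0.97   0.223] lid angle 77.10711405274331
prop_grip [306 257] 0.68 [ 0.515 -0.13   0.051]
prop_tip [307 256] 0.88 [ 0.561 -0.099  0.001]
prop_grip [328 250] 0.71 [ 0.516 -0.119  0.046]
prop_tip [337 252] 0.56 [ 0.512 -0.138  0.048]
```

View pics/s4z.png

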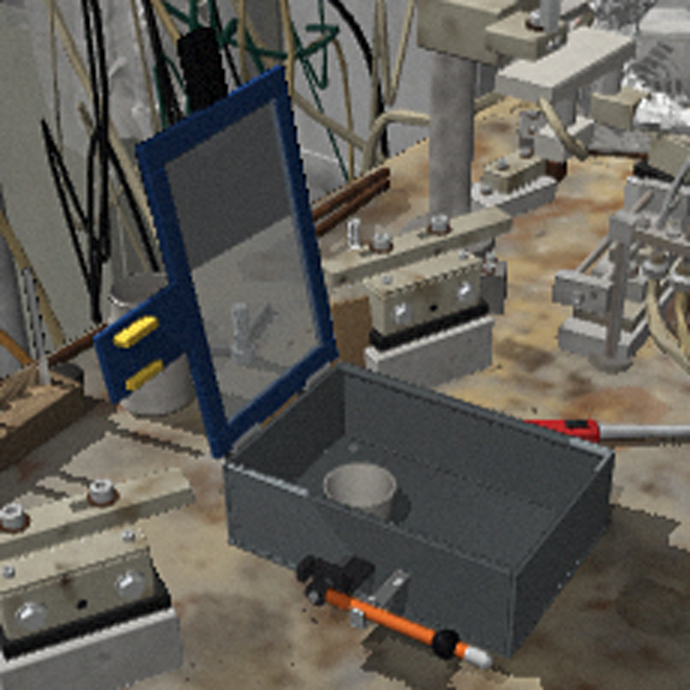

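View pics/t4z.png

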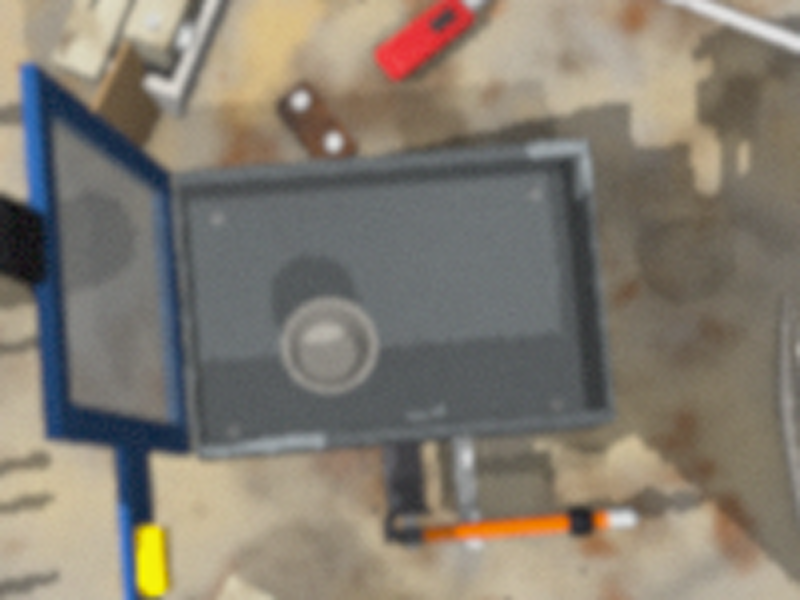

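Run:
```python
from h import *
def ray(n,u,v):
    c=viewer.camera_params(n);K=c["mtx"];T=c["pose"]
    return T[:3,3], T[:3,:3]@np.array([(u-K[0,2])/K[0,0],(v-K[1,2])/K[1,1],1])
def onz(n,u,v,z): o,d=ray(n,u,v); return (o+d*(z-o[2])/d[2]).round(4)
print("ball top",onz("top",345.2,250,.046),"scene",onz("scene",318.7,264.7,.046))
print("tip top",onz("top",200+622/4,120+518/4,.045),"scene",onz("scene",170+480/3,50+657/3,.045))
print("box rim corners",[onz("top",200+a/4,120+b/4,.07) for a,b in [(588,143),(610,420),(200,455),(176,175)]])
```

```text
ball top [ 0.517  -0.1553  0.046 ] scene [ 0.5169 -0.1568  0.046 ]
tip top [ 0.5187 -0.1773  0.045 ] scene [ 0.5211 -0.1782  0.045 ]
box rim corners [array([ 0.7145, -0.1527,  0.07  ]), array([ 0.5687, -0.1656,  0.07  ]), array([0.5448, 0.0458, 0.07  ]), array([0.6907, 0.0632, 0.07  ])]
```

move_arm(series=[[[0,0,0,0,0,0.6,0.4],[0.4,0.04,0,-0.17,-0.5,0.2,0.4],[0.8,0.08,0,-0.17,-0.8,0,0.4],[0.8,0.08,0,-0.17,-0.8,0,0.4],[0.8,0.08,0,-0.17,-0.8,0,0.4],[0.8,0.08,0,-0.17,-0.8,0,0.4],[0.8,0.08,0,-0.17,-0.8,0,0.4],[0.8,0.08,0,-0.17,-0.8,0,0.4],[0.8,0.08,0,-0.17,-0.8,-0.2,0.4]]])

```text
time_s: 11.1
tcp_pos: [0.5157, -0.1966, 0.4733]
ee_rot: [[-0.045, -0.992, -0.116], [0.306, -0.124, 0.944], [-0.951, 0.007, 0.309]]
wrist_force: [1.0, -0.1, -0.3]
gripper_width: 0.395
```

```bash
sed -i 's/radians(5.8)/radians(6.1)/; s/^H=.*/H=np.array([.618,.058,.072]); B=np.array([.517,-.155,.045]); PV=np.array([.5075,-.0655,.045])/' go.py
python3 - <<'E'
from go import *
st(); to(B,70,.06)
E
```

```text
t 11.1 j [ -12.1   15.    20.4  -17.2 -101.3   16.7] tcp [ 0.516 -0.197  0.473] F [ 1.  -0.1 -0.3] M [-0.7  -0.04 -0.  ] w 0.395
x [-0.045  0.306 -0.951] y [-0.992 -0.124  0.007] grasp [ 0.513 -0.181  0.425]
TCPtarget [ 0.521 -0.193  0.149] n 6 row [ 0.04 -0.   -0.02] [ 0.01  0.01 -0.9 ]
```

move_arm(series=[[[0.05,0,-0.02,0.01,0,-0.9,0.4],[0.05,0,-0.02,0.01,0.01,-0.9,0.4],[0.05,0,-0.02,0.01,0.01,-0.9,0.4],[0.05,0,-0.02,0.01,0.01,-0.9,0.4],[0.05,0,-0.02,0.01,0.01,-0.9,0.4],[0,0,0,0.01,0.01,-0.6,0.4],[0,0,0,0,0,0,0.4]]])

```text
time_s: 11.98
tcp_pos: [0.5091, -0.2017, 0.151]
ee_rot: [[-0.048, -0.996, -0.078], [0.346, -0.089, 0.934], [-0.937, 0.018, 0.348]]
wrist_force: [0.1, 0.5, 0.4]
gripper_width: 0.401
```

Run:
```python
from go import *
st(); to(B,70,.0)
p,d=shot("scene","s5"); zoom(p,220,180,190,150,4,"s5z")
p,d=shot("top","t5"); zoom(p,230,160,190,150,4,"t5z")
```

```text
t 11.97 j [-14.   27.5  -7.5 -21.  -64.5  29.7] tcp [ 0.509 -0.202  0.151] F [0.1 0.5 0.4] M [-0.7   0.   -0.05] w 0.401
x [-0.048  0.346 -0.937] y [-0.996 -0.089  0.018] grasp [ 0.507 -0.184  0.103]
TCPtarget [ 0.519 -0.172  0.093] n 1 row [-0.04 -0.13  0.12] [ 0.16  0.49 -0.97]
```

View pics/s5z.png

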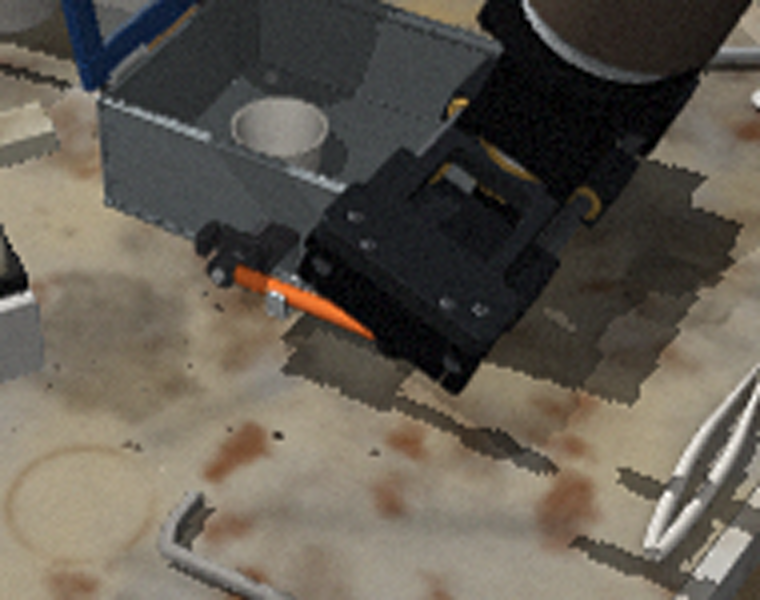

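View pics/t5z.png

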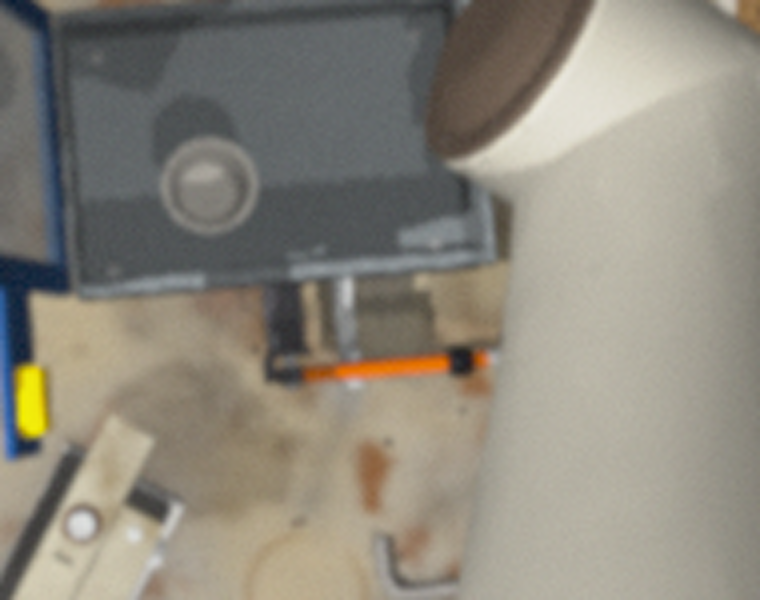

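move_arm(series=[[[-0.04,-0.13,0.12,0.18,0.15,-0.1,0.4],[0,0,0,0,0,0,0.4]]])

```text
time_s: 12.32
tcp_pos: [0.5245, -0.1934, 0.1519]
ee_rot: [[-0.022, -0.994, -0.107], [0.335, -0.108, 0.936], [-0.942, -0.015, 0.335]]
wrist_force: [0.2, 0.8, 0.6]
gripper_width: 0.401
```

Run:
```python
from go import *
st(); to(B,70,.0)
```

```text
t 12.32 j [-12.8  27.6  -6.9 -21.2 -63.   30.1] tcp [ 0.524 -0.193  0.152] F [0.2 0.8 0.6] M [-0.66  0.07  0.01] w 0.401
x [-0.022  0.335 -0.942] y [-0.994 -0.108 -0.015] grasp [ 0.523 -0.176  0.104]
TCPtarget [ 0.519 -0.172  0.093] n 1 row [ 0.04  0.11 -0.01] [-0.09  0.35 -0.98]
```

move_arm(series=[[[0.02,0.06,0,-0.04,0.12,-0.32,0.4],[0.02,0.03,0,-0.02,0.12,-0.32,0.4],[0,0,0,-0.02,0.12,-0.32,0.4],[0,0,0,0,0,0,0.4]]])

```text
time_s: 12.82
tcp_pos: [0.5192, -0.1695, 0.0923]
ee_rot: [[-0.033, -0.994, -0.104], [0.34, -0.109, 0.934], [-0.94, -0.004, 0.342]]
wrist_force: [-0.5, -0.2, -0.9]
gripper_width: 0.4
```

Run:
```python
from go import *
st(); to(B,70,.0)
p,d=shot("scene","s6"); zoom(p,220,180,190,150,4,"s6z")
```

```text
t 12.82 j [-10.8  31.2 -10.7 -23.3 -56.2  31.5] tcp [ 0.519 -0.169  0.092] F [-0.5 -0.2 -0.9] M [-0.75  0.07 -0.  ] w 0.4
x [-0.033  0.34  -0.94 ] y [-0.994 -0.109 -0.004] grasp [ 0.518 -0.152  0.044]
TCPtarget [ 0.519 -0.172  0.093] n 1 row [-0.    0.03 -0.02] [-0.01 -0.05  0.01]
```

View pics/s6z.png

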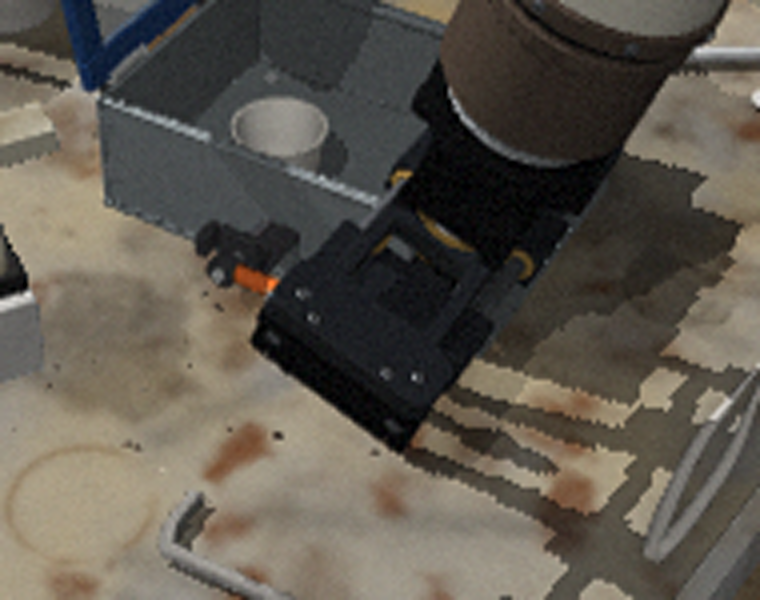

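Positioned on the ball; close.

move_arm(series=[[[0,0,0,0,-0.04,0.01,0.4],[0,0,0,0,0,0,0.1],[0,0,0,0,0,0,0],[0,0,0,0,0,0,0],[0,0,0,0,0,0,0]]])

```text
time_s: 13.5
tcp_pos: [0.5203, -0.1735, 0.0958]
ee_rot: [[-0.029, -0.994, -0.105], [0.339, -0.109, 0.935], [-0.94, -0.009, 0.34]]
wrist_force: [0.3, 1.2, -1.5]
gripper_width: 0.182
```

Run:
```python
from go import *
st(); to(B,70,.0)
p0=PV+.09*f; 
for t in range(0,111,8):
    a,c=np.radians(t+8),np.radians(t); print(t+8,(.09*((np.cos(a)-np.cos(c))*f+(np.sin(a)-np.sin(c))*up)/.06).round(2))
```

```text
t 13.5 j [-11.1  31.  -10.4 -23.1 -56.5  31.7] tcp [ 0.52  -0.173  0.096] F [ 0.3  1.2 -1.5] M [-0.69  0.06 -0.02] w 0.182
x [-0.029  0.339 -0.94 ] y [-0.994 -0.109 -0.009] grasp [ 0.519 -0.156  0.048]
TCPtarget [ 0.519 -0.172  0.093] n 1 row [ 0.01  0.07 -0.02] [-0.02  0.02 -0.05]
8 [-0.    0.01  0.21]
16 [-0.    0.04  0.2 ]
24 [-0.01  0.07  0.2 ]
32 [-0.01  0.1   0.18]
40 [-0.01  0.12  0.17]
48 [-0.02  0.14  0.15]
56 [-0.02  0.16  0.13]
64 [-0.02  0.18  0.1 ]
72 [-0.02  0.19  0.08]
80 [-0.02  0.2   0.05]
88 [-0.02  0.21  0.02]
96 [-0.02  0.21 -0.01]
104 [-0.02  0.2  -0.04]
112 [-0.02  0.2  -0.06]
```

move_arm(series=[[[0,0,0,0,0.01,0.21,0],[0,0,0,0,0.04,0.2,0],[0,0,0,-0.01,0.07,0.2,0]]])

```text
time_s: 13.88
tcp_pos: [0.5193, -0.1655, 0.1338]
ee_rot: [[-0.03, -0.994, -0.104], [0.34, -0.108, 0.934], [-0.94, -0.008, 0.341]]
wrist_force: [2.1, 2.6, -2.8]
gripper_width: 0.177
```

Run:
```python
from go import *
st(); g=s["tcp_pos"]+.051*R[:,0]-PV; print(g@f,g[2],g@by,np.hypot(g@f,g[2]),np.degrees(np.arctan2(g[2],g@f)))
p,d=shot("scene","s7"); zoom(p,220,180,190,150,4,"s7z")
```

```text
t 13.88 j [-10.3  27.8  -9.6 -22.3 -60.1  29.1] tcp [ 0.519 -0.165  0.134] F [ 2.1  2.6 -2.8] M [-0.4  -0.16 -0.02] w 0.177
x [-0.03  0.34 -0.94] y [-0.994 -0.108 -0.008] grasp [ 0.518 -0.148  0.086]
0.08326038096202466 0.04086114121528821 -0.0014823833809128914 0.09274655734504221 26.140110827147414
```

View pics/s7z.png

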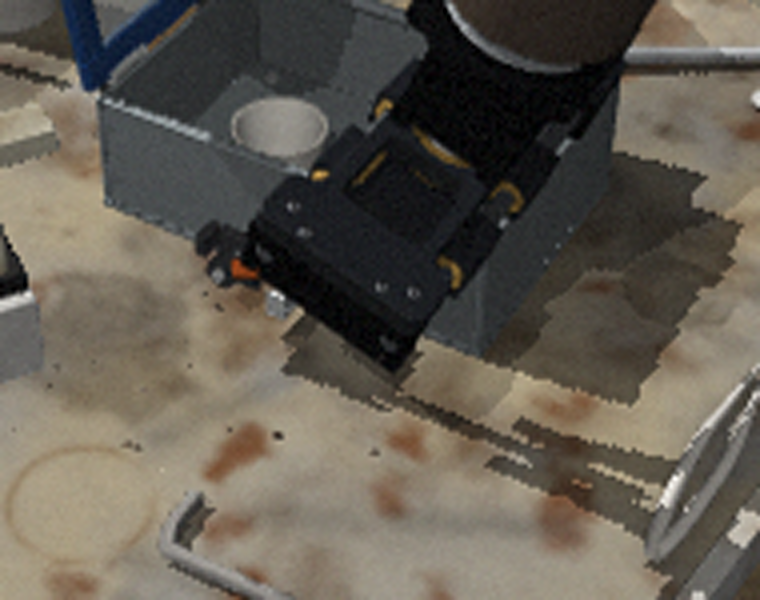

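move_arm(series=[[[0,0,0,-0.01,0.1,0.18,0],[0,0,0,-0.01,0.12,0.17,0],[0,0,0,-0.02,0.14,0.15,0],[0,0,0,-0.02,0.16,0.13,0],[0,0,0,-0.02,0.18,0.1,0]]])

```text
time_s: 14.55
tcp_pos: [0.5141, -0.1192, 0.1815]
ee_rot: [[-0.028, -0.994, -0.105], [0.341, -0.108, 0.934], [-0.94, -0.009, 0.342]]
wrist_force: [0.8, 0.9, -5.1]
gripper_width: 0.181
```

```bash
cat >> go.py <<'E'
def prop():
    g=s["tcp_pos"]+.051*R[:,0]-PV; t=np.degrees(np.arctan2(g[2],g@f)); print("prop",g@f,g[2],g@by,np.hypot(g@f,g[2]),t); return t,g
E
python3 - <<'E'
from go import *
st(); t,g=prop()
while t<118:
    a,c=np.radians(t+8),np.radians(t); print(round(t+8),(.0905*((np.cos(a)-np.cos(c))*f+(np.sin(a)-np.sin(c))*up)/.06).round(2)); t+=8
E
```

```text
t 14.55 j [ -5.6  22.4 -10.3 -22.2 -62.9  23.1] tcp [ 0.514 -0.119  0.182] F [ 0.8  0.9 -5.1] M [-1.07 -0.27 -0.05] w 0.181
x [-0.028  0.341 -0.94 ] y [-0.994 -0.108 -0.009] grasp [ 0.513 -0.102  0.134]
prop 0.03661078904638865 0.08859217007486887 -0.0012998434153506982 0.0958588674728304 67.54709777370834
76 [-0.02  0.2   0.07]
84 [-0.02  0.21  0.04]
92 [-0.02  0.21  0.01]
100 [-0.02  0.21 -0.02]
108 [-0.02  0.2  -0.05]
116 [-0.02  0.19 -0.08]
124 [-0.02  0.18 -0.1 ]
```

move_arm(series=[[[0,0,0,-0.02,0.2,0.04,0],[0,0,0,-0.02,0.21,0.01,0],[0,0,0,-0.02,0.21,0,0],[0,0,0,-0.02,0.2,-0.02,0]]])

```text
time_s: 15.05
tcp_pos: [0.5087, -0.0689, 0.1876]
ee_rot: [[-0.028, -0.994, -0.108], [0.337, -0.111, 0.935], [-0.941, -0.011, 0.338]]
wrist_force: [-1.1, -1.1, -0.7]
gripper_width: 0.183
```

Run:
```python
from go import *
st(); t,g=prop()
while t<118:
    a,c=np.radians(t+6),np.radians(t); print(round(t+6),(.091*((np.cos(a)-np.cos(c))*f+(np.sin(a)-np.sin(c))*up)/.06).round(2)); t+=6
p,d=shot("scene","s8"); zoom(p,220,130,190,150,4,"s8z")
```

```text
t 15.05 j [ -0.2  20.2 -12.7 -22.7 -60.9  18.4] tcp [ 0.509 -0.069  0.188] F [-1.1 -1.1 -0.7] M [-1.24  0.31  0.12] w 0.183
x [-0.028  0.337 -0.941] y [-0.994 -0.111 -0.011] grasp [ 0.507 -0.052  0.14 ]
prop -0.013757178044331492 0.0946161769145817 -0.0012659386766112738 0.09561109183392301 98.27282398028464
104 [-0.02  0.15 -0.03]
110 [-0.02  0.15 -0.05]
116 [-0.02  0.15 -0.06]
122 [-0.01  0.14 -0.08]
```

View pics/s8z.png

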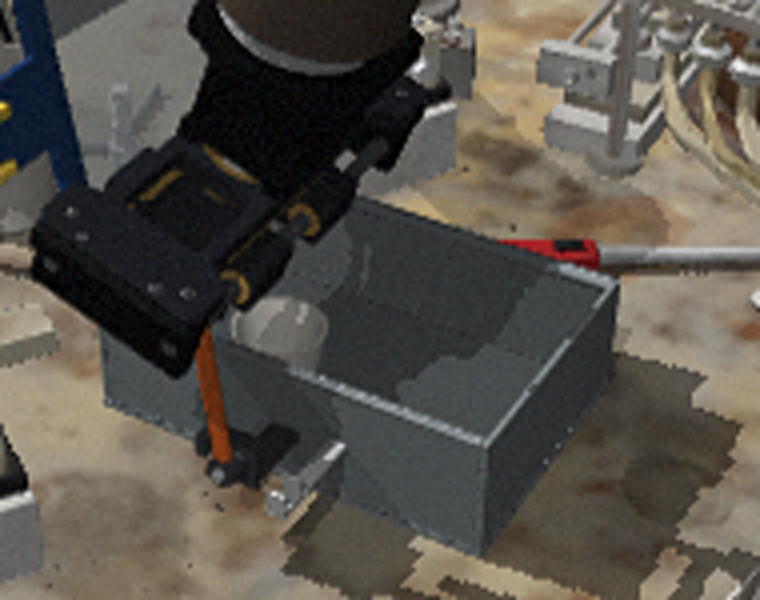

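move_arm(series=[[[0,0,0,-0.02,0.15,-0.05,0],[0,0,0,-0.02,0.15,-0.06,0],[0,0,0,0,0,0,0]]])

```text
time_s: 15.48
tcp_pos: [0.5066, -0.049, 0.1819]
ee_rot: [[-0.027, -0.993, -0.111], [0.336, -0.114, 0.935], [-0.941, -0.012, 0.337]]
wrist_force: [-2.5, -5.0, 4.6]
gripper_width: 0.181
```

Run:
```python
from go import *
st(); t,g=prop()
```

```text
t 15.47 j [  2.1  19.9 -13.9 -23.1 -59.2  17.1] tcp [ 0.507 -0.049  0.182] F [-2.5 -5.   4.6] M [-1.69  0.78  0.32] w 0.181
x [-0.027  0.336 -0.941] y [-0.993 -0.114 -0.012] grasp [ 0.505 -0.032  0.134]
prop -0.033661423280212446 0.08886458397733642 -0.0012627068278061007 0.09502634215160922 110.74641633988611
```

move_arm(series=[[[0,0,0,0,0,0,0.3],[0,0,0,0,0,0,0.5],[0,0,0,0,0,0,0.5],[0,0,0,0,0,0,0.5],[0,0,0,0.02,-0.1,0.3,0.5],[0,0,0,0.02,-0.3,0.6,0.5],[0,0,0,0.02,-0.5,0.7,0.5],[0,0,0,0,-0.6,0.8,0.5],[0,0,0,0,0,0.5,0.5]]])

```text
time_s: 16.6
tcp_pos: [0.5092, -0.1395, 0.3558]
ee_rot: [[-0.034, -0.994, -0.108], [0.338, -0.113, 0.934], [-0.94, -0.005, 0.34]]
wrist_force: [-0.2, 0.1, -0.5]
gripper_width: 0.496
```

Run:
```python
from go import *
st()
p,d=shot("scene","s9"); zoom(p,170,50,230,230,3,"s9z")
```

```text
t 16.6 j [ -7.4  14.    3.3 -19.4 -84.4  16.8] tcp [ 0.509 -0.14   0.356] F [-0.2  0.1 -0.5] M [-0.65 -0.01 -0.06] w 0.496
x [-0.034  0.338 -0.94 ] y [-0.994 -0.113 -0.005] grasp [ 0.508 -0.122  0.308]
```

View pics/s9z.png

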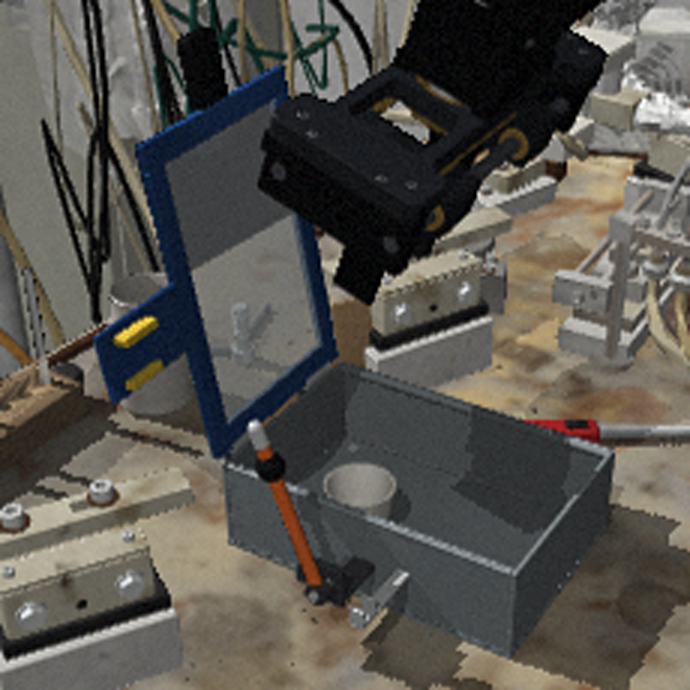

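Run:
```python
from go import *
to([.616,.105,.313],100,.09)
```

```text
TCPtarget [0.613 0.129 0.452] n 5 row [-0.74 -0.07 -0.02] [0.34 0.9  0.31]
```

move_arm(series=[[[0,0,0,0,0,0.9,0.8],[-0.3,-0.03,0,0.2,0.3,0.9,0.8],[-0.6,-0.06,0,0.25,0.6,0,0.8],[-0.6,-0.06,0,0.25,0.7,0,0.8],[-0.6,-0.06,0,0.25,0.7,0,0.8],[-0.6,-0.06,0,0.25,0.7,0,0.8],[-0.6,-0.06,0,0.25,0.7,0,0.8],[-0.5,-0.05,0,0.25,0.5,0,0.8]]])

```text
time_s: 17.65
tcp_pos: [0.6132, 0.1188, 0.4714]
ee_rot: [[0.035, -0.994, -0.108], [-0.198, -0.113, 0.974], [-0.98, -0.013, -0.201]]
wrist_force: [0.4, -0.4, -0.5]
gripper_width: 0.798
```

Run:
```python
from go import *
st();to([.616,.105,.313],100,.09)
```

```text
t 17.65 j [ 29.8  19.1  16.1  10.9 -91.  -23.6] tcp [0.613 0.119 0.471] F [ 0.4 -0.4 -0.5] M [0.33 0.15 0.02] w 0.798
x [ 0.035 -0.198 -0.98 ] y [-0.994 -0.113 -0.013] grasp [0.615 0.109 0.421]
TCPtarget [0.613 0.129 0.452] n 1 row [ 0.19  0.11 -0.05] [ 0.    0.18 -0.33]
```

move_arm(series=[[[0.19,0.1,-0.04,0,0.05,-0.3,0.8],[0,0,0,0,0,-0.3,0.8],[0,0,0,0,0,0,0.8]]])

```text
time_s: 18.02
tcp_pos: [0.6132, 0.1255, 0.4297]
ee_rot: [[0.014, -0.994, -0.111], [-0.171, -0.111, 0.979], [-0.985, 0.005, -0.171]]
wrist_force: [0.0, -0.2, 0.2]
gripper_width: 0.801
```

Run:
```python
from go import *
st();to([.616,.105,.313],100,0)
p,d=shot("scene","s10"); zoom(p,150,0,190,150,4,"s10z")
p,d=shot("top","t10"); zoom(p,150,100,190,150,4,"t10z")
```

```text
t 18.02 j [ 29.7  19.7  12.3   9.  -86.9 -24.1] tcp [0.613 0.125 0.43 ] F [ 0.  -0.2  0.2] M [ 0.39  0.13 -0.03] w 0.801
x [ 0.014 -0.171 -0.985] y [-0.994 -0.111  0.005] grasp [0.614 0.117 0.379]
TCPtarget [0.615 0.114 0.363] n 2 row [-0.01 -0.02 -0.02] [ 0.02 -0.1  -0.55]
```

View pics/s10z.png

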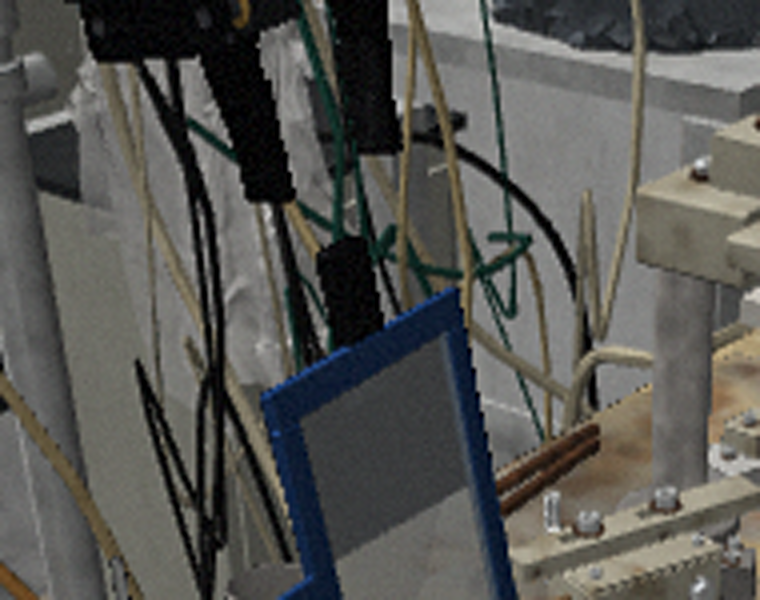

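View pics/t10z.png

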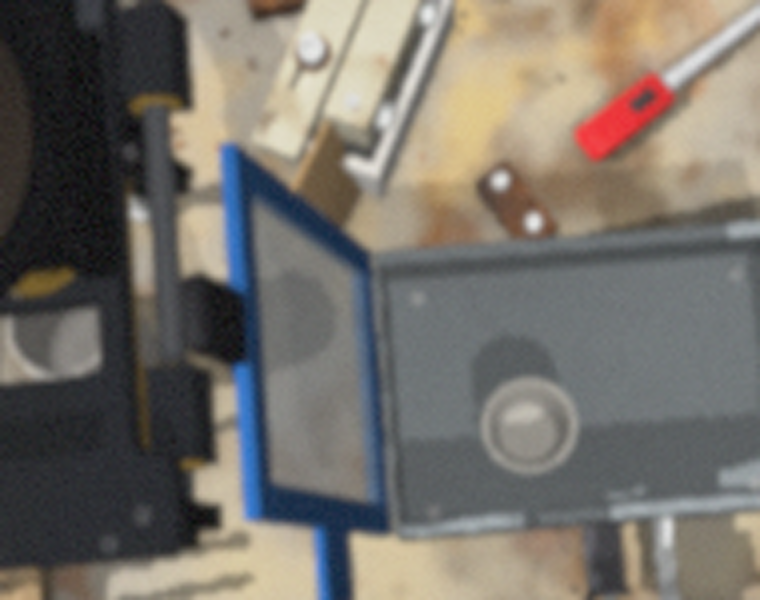

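move_arm(series=[[[0,0,0,0,-0.07,-0.38,0.8],[0,0,0,0.01,-0.07,-0.38,0.8],[0,0,0,0.01,-0.05,-0.35,0.8],[0,0,0,0,0,0,0.8]]])

```text
time_s: 18.62
tcp_pos: [0.6157, 0.1109, 0.37]
ee_rot: [[0.028, -0.994, -0.104], [-0.165, -0.108, 0.98], [-0.986, -0.01, -0.167]]
wrist_force: [-0.2, 0.1, 1.1]
gripper_width: 0.801
```

Run:
```python
from go import *
st();to([.616,.105,.313],100,0);print(lidang())
```

```text
t 18.62 j [ 28.4  20.1   4.6   9.3 -77.8 -24.5] tcp [0.616 0.111 0.37 ] F [-0.2  0.1  1.1] M [ 0.35  0.13 -0.01] w 0.801
x [ 0.028 -0.165 -0.986] y [-0.994 -0.108 -0.01 ] grasp [0.617 0.103 0.32 ]
TCPtarget [0.615 0.114 0.363] n 1 row [-0.05  0.06 -0.01] [-0.01  0.05 -0.11]
(np.float64(99.00595558447047), np.float64(0.2516454497015061), np.float64(-0.0038019000584332))
```

move_arm(series=[[[-0.05,0.05,0,-0.01,0.05,-0.11,0.8],[0,0,0,0,0,0,0.3],[0,0,0,0,0,0,0.1],[0,0,0,0,0,0,0.1],[0,0,0,0,0,0,0.1],[0,0,0,0,0,0,0.1]]])

```text
time_s: 19.38
tcp_pos: [0.6146, 0.1139, 0.3677]
ee_rot: [[0.023, -0.994, -0.105], [-0.171, -0.107, 0.979], [-0.985, -0.004, -0.173]]
wrist_force: [-4.2, 0.3, 1.1]
gripper_width: 0.34
```

Run:
```python
from go import *
st();print(lidang())
arc(H,0,[0,-2]+list(range(-6,-40,-4)))
```

```text
t 19.38 j [ 28.8  20.2   4.4   9.5 -78.  -24.9] tcp [0.615 0.114 0.368] F [-4.2  0.3  1.1] M [ 0.36  1.42 -0.16] w 0.34
x [ 0.023 -0.171 -0.985] y [-0.994 -0.107 -0.004] grasp [0.616 0.105 0.317]
(np.float64(99.72175939837832), np.float64(0.24991534263836107), np.float64(-0.0027406304907302654))
-2 [ 0.25  0.03 -0.  ] [ 0.02 -0.17  0.03]
-6 [ 0.5   0.05 -0.  ] [ 0.04 -0.35  0.04]
-10 [ 0.5   0.05 -0.  ] [ 0.04 -0.35  0.02]
-14 [ 0.5   0.05 -0.  ] [ 0.04 -0.35 -0.01]
-18 [ 0.5   0.05 -0.  ] [ 0.04 -0.35 -0.03]
-22 [ 0.5   0.05 -0.  ] [ 0.04 -0.34 -0.06]
-26 [ 0.5   0.05 -0.  ] [ 0.04 -0.34 -0.08]
-30 [ 0.5   0.05 -0.  ] [ 0.04 -0.33 -0.1 ]
-34 [ 0.5   0.05 -0.  ] [ 0.03 -0.32 -0.13]
-38 [ 0.5   0.05 -0.  ] [ 0.03 -0.31 -0.15]
```

Gripped (0.34 = 30 mm). Lower.

move_arm(series=[[[0.25,0.03,0,0.02,-0.17,0.03,0.1],[0.5,0.05,0,0.04,-0.35,0.04,0.1],[0.5,0.05,0,0.04,-0.35,0.02,0.1],[0.5,0.05,0,0.04,-0.35,-0.01,0.1],[0.5,0.05,0,0.04,-0.35,-0.03,0.1],[0.5,0.05,0,0.04,-0.34,-0.06,0.1],[0.5,0.05,0,0.04,-0.34,-0.08,0.1]]])

```text
time_s: 20.25
tcp_pos: [0.6296, -0.0255, 0.3612]
ee_rot: [[-0.025, -0.994, -0.103], [0.294, -0.106, 0.95], [-0.955, -0.006, 0.295]]
wrist_force: [0.9, 1.7, -4.9]
gripper_width: 0.343
```

Run:
```python
from go import *
st();print(lidang(),lidang()[0]*np.pi/180); a=lidang()[0]
arc(H,0,[a]+list(np.arange(a-3,54,-3)))
p,d=shot("scene","s11"); zoom(p,170,50,230,230,3,"s11z")
```

```text
t 20.25 j [  5.2  21.9  15.1 -17.3 -83.4   2.9] tcp [ 0.63  -0.026  0.361] F [ 0.9  1.7 -4.9] M [-0.85  0.18  0.05] w 0.343
x [-0.025  0.294 -0.955] y [-0.994 -0.106 -0.006] grasp [ 0.628 -0.011  0.313]
(np.float64(72.7842702231806), np.float64(0.25029282611667614), np.float64(-0.002982198536942607)) 1.2703251590557694
69.7842702231806 [ 0.37  0.04 -0.  ] [ 0.03 -0.25 -0.08]
66.7842702231806 [ 0.37  0.04 -0.  ] [ 0.03 -0.24 -0.09]
63.7842702231806 [ 0.37  0.04 -0.  ] [ 0.03 -0.24 -0.11]
60.7842702231806 [ 0.37  0.04 -0.  ] [ 0.02 -0.23 -0.12]
57.7842702231806 [ 0.37  0.04 -0.  ] [ 0.02 -0.23 -0.13]
54.7842702231806 [ 0.37  0.04 -0.  ] [ 0.02 -0.22 -0.14]
```

View pics/s11z.png

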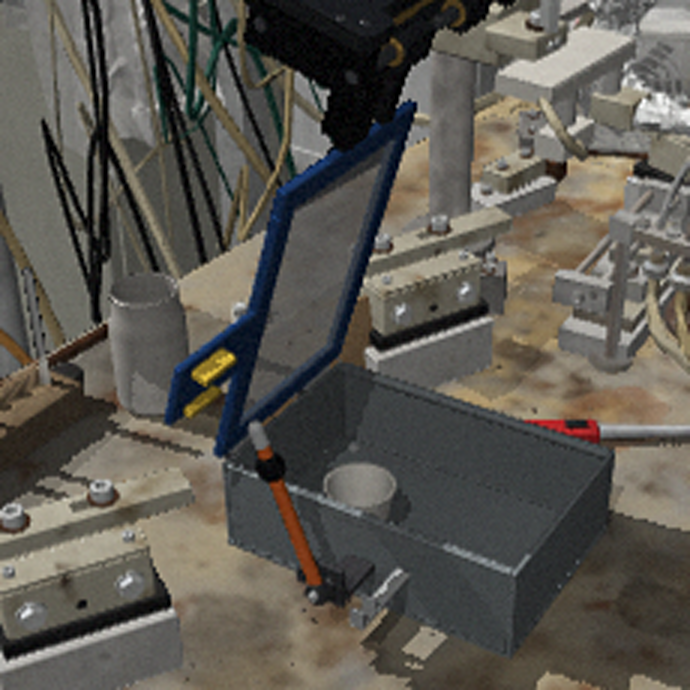

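move_arm(series=[[[0.37,0.04,0,0.03,-0.25,-0.08,0.1],[0.37,0.04,0,0.03,-0.24,-0.09,0.1],[0.37,0.04,0,0.03,-0.24,-0.11,0.1],[0.37,0.04,0,0.02,-0.23,-0.12,0.1],[0,0,0,0,0,0,0.1]]])

```text
time_s: 20.92
tcp_pos: [0.6367, -0.0902, 0.3338]
ee_rot: [[-0.046, -0.995, -0.088], [0.494, -0.099, 0.864], [-0.868, -0.004, 0.496]]
wrist_force: [-0.1, -0.0, -0.7]
gripper_width: 0.346
```

Run:
```python
from go import *
st();print(lidang(),lidang()[0]*np.pi/180); a=lidang()[0]
arc(H,0,[a]+list(np.arange(a-1.5,47,-1.5)))
p,d=shot("scene","s12"); zoom(p,190,100,190,150,4,"s12z")
```

```text
t 20.93 j [ -5.9  26.9  20.3 -29.1 -89.8  13.4] tcp [ 0.637 -0.09   0.334] F [-0.1 -0.  -0.7] M [-0.89  0.09  0.08] w 0.346
x [-0.046  0.494 -0.868] y [-0.995 -0.099 -0.004] grasp [ 0.634 -0.065  0.289]
(np.float64(59.15000367602102), np.float64(0.25038921457557556), np.float64(-0.0032037452874169423)) 1.032362316713316
57.65000367602102 [ 0.19  0.02 -0.  ] [ 0.01 -0.11 -0.07]
56.15000367602102 [ 0.19  0.02 -0.  ] [ 0.01 -0.11 -0.07]
54.65000367602102 [ 0.19  0.02 -0.  ] [ 0.01 -0.11 -0.07]
53.15000367602102 [ 0.19  0.02 -0.  ] [ 0.01 -0.11 -0.08]
51.65000367602102 [ 0.19  0.02 -0.  ] [ 0.01 -0.11 -0.08]
50.15000367602102 [ 0.19  0.02 -0.  ] [ 0.01 -0.1  -0.08]
48.65000367602102 [ 0.19  0.02 -0.  ] [ 0.01 -0.1  -0.08]
47.15000367602102 [ 0.19  0.02 -0.  ] [ 0.01 -0.1  -0.09]
```

View pics/s12z.png

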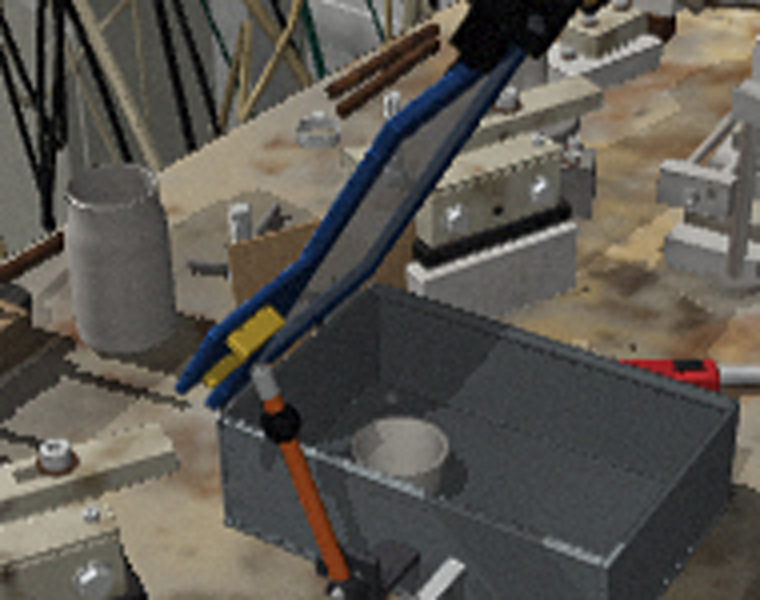

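move_arm(series=[[[0.19,0.02,0,0.01,-0.11,-0.07,0.1],[0.19,0.02,0,0.01,-0.11,-0.07,0.1],[0.19,0.02,0,0.01,-0.11,-0.07,0.1],[0,0,0,0,0,0,0.1]]])

```text
time_s: 21.48
tcp_pos: [0.6388, -0.11, 0.3215]
ee_rot: [[-0.052, -0.995, -0.085], [0.564, -0.1, 0.82], [-0.824, -0.005, 0.566]]
wrist_force: [1.6, 0.9, 0.1]
gripper_width: 0.338
```

Run:
```python
from go import *
st();print(lidang(),lidang()[0]*np.pi/180)
print("tool alpha",np.degrees(np.arctan2(-R[2,0],R[:,0]@b)))
p,d=shot("scene","s13"); zoom(p,190,100,190,150,4,"s13z")
```

```text
t 21.48 j [ -9.4  29.   22.1 -33.2 -92.5  16.6] tcp [ 0.639 -0.11   0.321] F [1.6 0.9 0.1] M [-1.32  0.06  0.01] w 0.338
x [-0.052  0.564 -0.824] y [-0.995 -0.1   -0.005] grasp [ 0.636 -0.081  0.279]
(np.float64(54.76236425087902), np.float64(0.25046092979327417), np.float64(-0.0032443470975989878)) 0.9557835623542769
tool alpha 55.53351219587702
```

View pics/s13z.png

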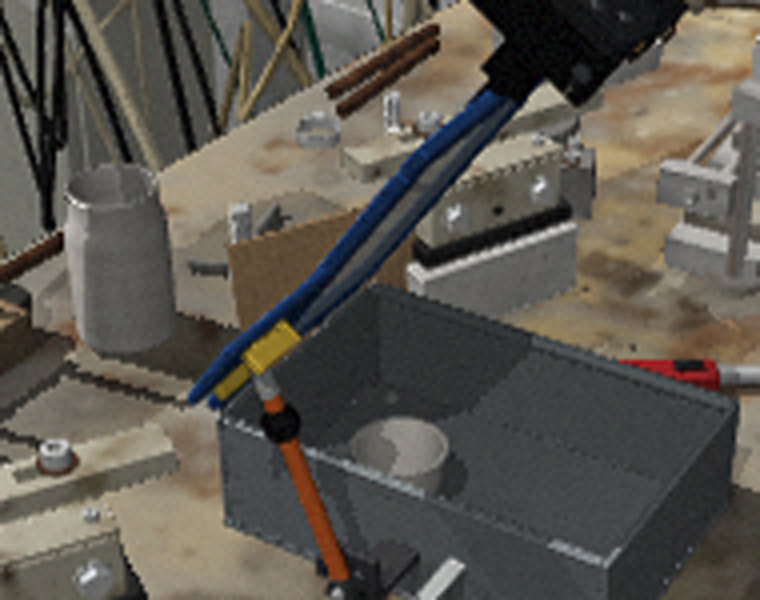

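move_arm(series=[[[0.15,0.01,0,0.01,-0.09,-0.06,0.1],[0.15,0.01,0,0.01,-0.09,-0.06,0.1],[0,0,0,0,0,0,0.1]]])

```text
time_s: 21.9
tcp_pos: [0.6399, -0.1206, 0.3138]
ee_rot: [[-0.056, -0.995, -0.084], [0.6, -0.101, 0.794], [-0.798, -0.006, 0.602]]
wrist_force: [2.0, -0.3, -0.1]
gripper_width: 0.34
```

```bash
cat > l.py <<'E'
from go import *
import sys
st();print(lidang(),lidang()[0]*np.pi/180)
print("tool alpha",np.degrees(np.arctan2(-R[2,0],R[:,0]@b)))
p,d=shot("scene",sys.argv[1]); zoom(p,190,100,190,150,4,sys.argv[1]+"z")
E
python3 l.py s14
```

```text
t 21.9 j [-11.2  30.3  23.  -35.4 -93.9  18.2] tcp [ 0.64  -0.121  0.314] F [ 2.  -0.3 -0.1] M [-1.45  0.11 -0.1 ] w 0.34
x [-0.056  0.6   -0.798] y [-0.995 -0.101 -0.006] grasp [ 0.637 -0.09   0.273]
(np.float64(52.27415662575111), np.float64(0.2504445107170416), np.float64(-0.0032508973220597395)) 0.9123561468225662
tool alpha 52.97983885831726
```

View pics/s14z.png

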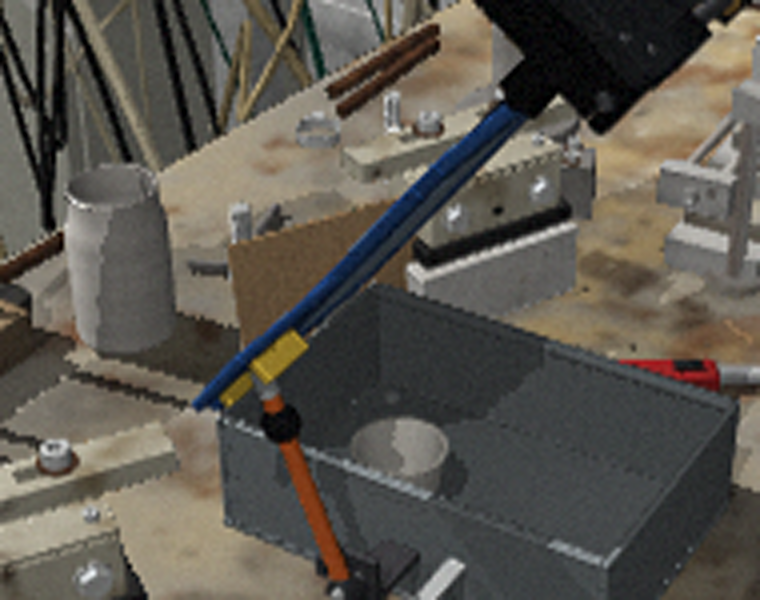

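Tip is behind the front rib (~265,378 in the zoom). Continue in small steps.

move_arm(series=[[[0.12,0.01,0,0.01,-0.07,-0.05,0.1],[0.12,0.01,0,0,-0.06,-0.05,0.1],[0,0,0,0,0,0,0.1]]])

```text
time_s: 22.32
tcp_pos: [0.6407, -0.1285, 0.3078]
ee_rot: [[-0.058, -0.995, -0.083], [0.627, -0.101, 0.772], [-0.777, -0.008, 0.63]]
wrist_force: [1.2, -0.4, -1.3]
gripper_width: 0.342
```

```bash
python3 l.py s15
```

```text
t 22.32 j [-12.6  31.3  23.7 -37.  -95.1  19.4] tcp [ 0.641 -0.128  0.308] F [ 1.2 -0.4 -1.3] M [-1.65  0.14 -0.04] w 0.342
x [-0.058  0.627 -0.777] y [-0.995 -0.101 -0.008] grasp [ 0.638 -0.096  0.268]
(np.float64(50.41081876857439), np.float64(0.25048099550477193), np.float64(-0.0032707057848542463)) 0.8798347661377764
tool alpha 50.95774640538638
```

View pics/s15z.png

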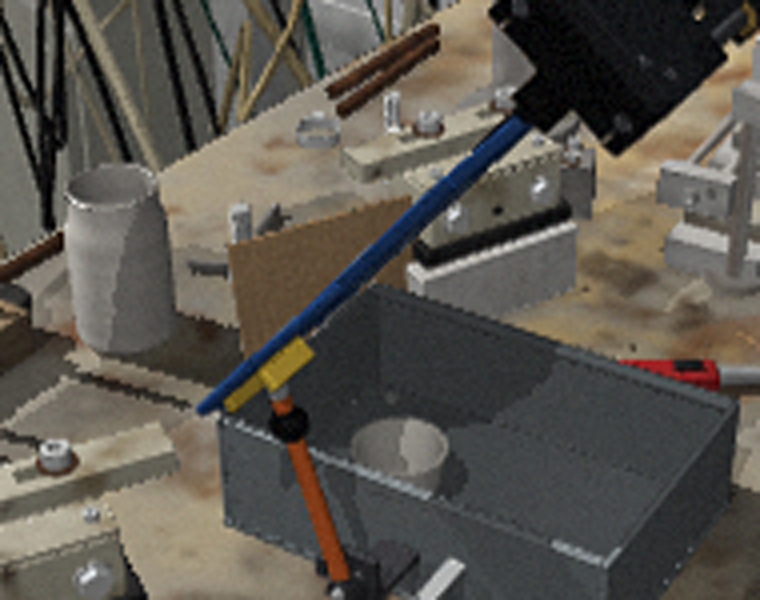

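move_arm(series=[[[0.1,0.01,0,0,-0.05,-0.05,0.1],[0.06,0,0,0,-0.03,-0.03,0.1],[0,0,0,0,0,0,0.1]]])

```text
time_s: 22.75
tcp_pos: [0.6411, -0.1331, 0.304]
ee_rot: [[-0.057, -0.995, -0.084], [0.645, -0.101, 0.757], [-0.762, -0.011, 0.648]]
wrist_force: [3.1, 0.6, 0.5]
gripper_width: 0.338
```

```bash
python3 l.py s16
```

```text
t 22.75 j [-13.5  32.   24.1 -38.1 -95.7  20.2] tcp [ 0.641 -0.133  0.304] F [3.1 0.6 0.5] M [-1.44  0.12 -0.13] w 0.338
x [-0.057  0.645 -0.762] y [-0.995 -0.101 -0.011] grasp [ 0.638 -0.1    0.265]
(np.float64(49.322114058401596), np.float64(0.25043826337459685), np.float64(-0.0032661949506592835)) 0.8608332843632907
tool alpha 49.615900795512744
```

View pics/s16z.png

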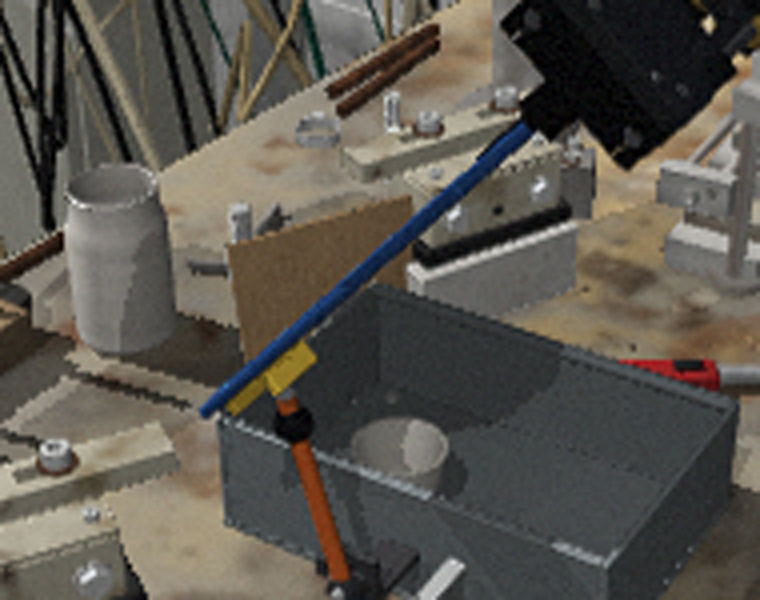

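move_arm(series=[[[0.06,0,0,0,-0.04,-0.04,0.1],[0.06,0,0,0,-0.04,-0.04,0.1],[0,0,0,0,0,0,0.1]]])

```text
time_s: 23.18
tcp_pos: [0.6413, -0.1349, 0.3024]
ee_rot: [[-0.057, -0.994, -0.091], [0.662, -0.106, 0.742], [-0.747, -0.018, 0.665]]
wrist_force: [0.9, 1.5, 1.5]
gripper_width: 0.344
```

```bash
python3 l.py s17
```

```text
t 23.18 j [-14.1  32.4  24.4 -39.2 -96.4  21.1] tcp [ 0.641 -0.135  0.302] F [0.9 1.5 1.5] M [-1.02  0.17  0.05] w 0.344
x [-0.057  0.662 -0.747] y [-0.994 -0.106 -0.018] grasp [ 0.638 -0.101  0.264]
(np.float64(49.01650272854118), np.float64(0.2504231794432399), np.float64(-0.0033313227225563167)) 0.8554993604258277
tool alpha 48.34153568249989
```

View pics/s17z.png

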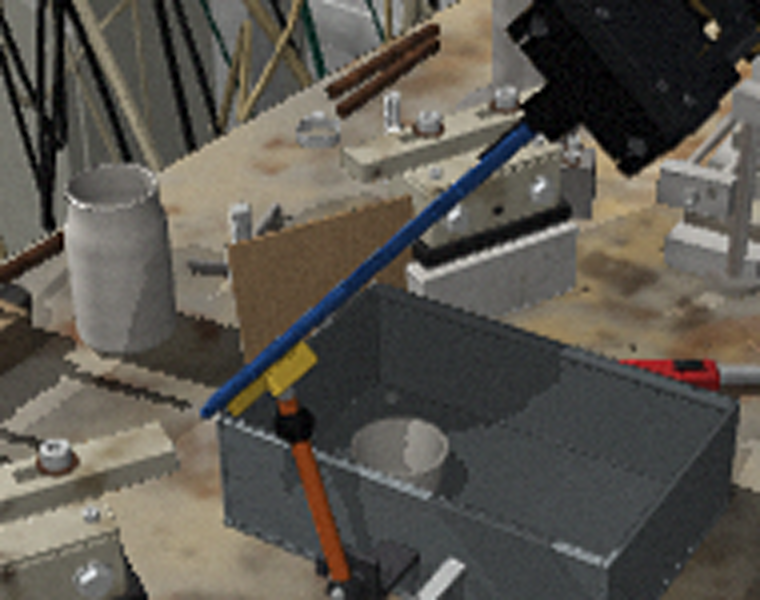

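move_arm(series=[[[0,0,0,0,0,0,0.42],[0,0,0,0,0,0,0.5],[0,0,0,0,0,0,0.6],[0,0,0,0,0,0,0.6]]])

```text
time_s: 23.72
tcp_pos: [0.6407, -0.1364, 0.3008]
ee_rot: [[-0.058, -0.994, -0.088], [0.661, -0.104, 0.743], [-0.748, -0.015, 0.663]]
wrist_force: [0.6, 0.4, 0.1]
gripper_width: 0.581
```

```bash
python3 l.py s18
```

```text
t 23.73 j [-14.1  32.4  24.3 -39.1 -96.3  21.2] tcp [ 0.641 -0.136  0.301] F [0.6 0.4 0.1] M [-1.36  0.01  0.03] w 0.581
x [-0.058  0.661 -0.748] y [-0.994 -0.104 -0.015] grasp [ 0.638 -0.103  0.263]
(np.float64(48.51126567536128), np.float64(0.25006714341630387), np.float64(-0.002534889968531872)) 0.8466813103447649
tool alpha 48.44866581264485
```

View pics/s18z.png

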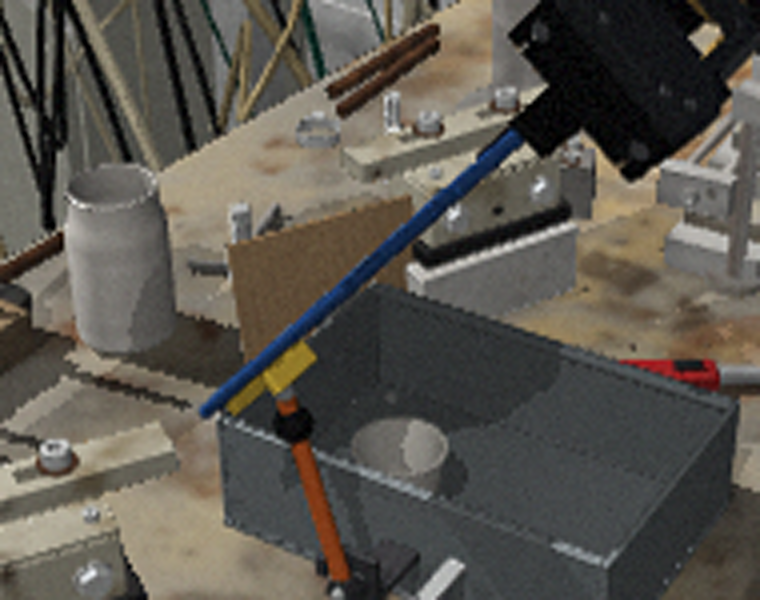

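Unchanged with the jaws open: the rod carries the cover. Retreat along the tongue.

move_arm(series=[[[0,0,0,0,0,0,0.8],[0,0,0,0.02,-0.22,0.25,0.8],[0,0,0,0.04,-0.44,0.5,0.8],[0,0,0,0.04,-0.44,0.5,0.8],[0,0,0,0.04,-0.44,0.5,0.8],[0,0,0,0.04,-0.44,0.5,0.8],[0,0,0,0,0,0,0.8],[0,0,0,0,0,0,0.8]]])

```text
time_s: 24.78
tcp_pos: [0.6507, -0.2574, 0.4377]
ee_rot: [[-0.061, -0.994, -0.087], [0.662, -0.106, 0.742], [-0.747, -0.012, 0.664]]
wrist_force: [0.3, 0.3, 0.3]
gripper_width: 0.804
```

```bash
python3 l.py s19
python3 - <<'E'
from go import *
p,d=shot("scene"); W=world("scene",d); hsv=cv2.cvtColor(p,cv2.COLOR_RGB2HSV)
p2,d2=shot("top","t19"); W2=world("top",d2); hsv=cv2.cvtColor(p2,cv2.COLOR_RGB2HSV)
m=(hsv[...,0]>95)&(hsv[...,0]<130)&(hsv[...,1]>110)&(W2[...,2]>.06)&(W2[...,0]>.5)&(W2[...,0]<.75)&(abs(W2[...,1])<.2)
P=W2[m]; a=np.polyfit(P@f,P[:,2],1); print(len(P),"lid slope deg",np.degrees(np.arctan(a[0])))
E
```

```text
t 24.77 j [ -23.2   36.9   51.5  -42.2 -119.7   12.8] tcp [ 0.651 -0.257  0.438] F [0.3 0.3 0.3] M [-1.38 -0.03  0.05] w 0.804
x [-0.061  0.662 -0.747] y [-0.994 -0.106 -0.012] grasp [ 0.648 -0.224  0.4  ]
(np.float64(48.00508472479343), np.float64(0.43304757106671), np.float64(0.00048168529321298675)) 0.8378467861464813
tool alpha 48.37122852641314
2340 lid slope deg 45.6076880643912
```

View pics/s19.png

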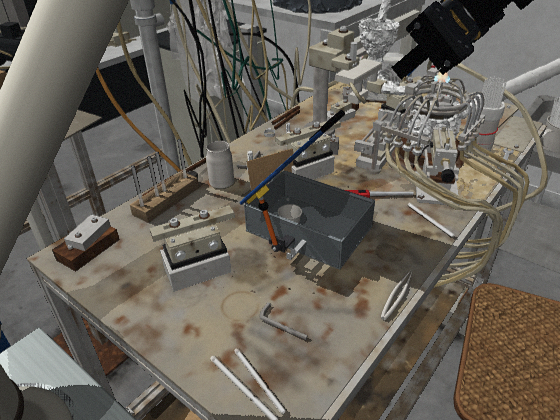

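View pics/s19z.png

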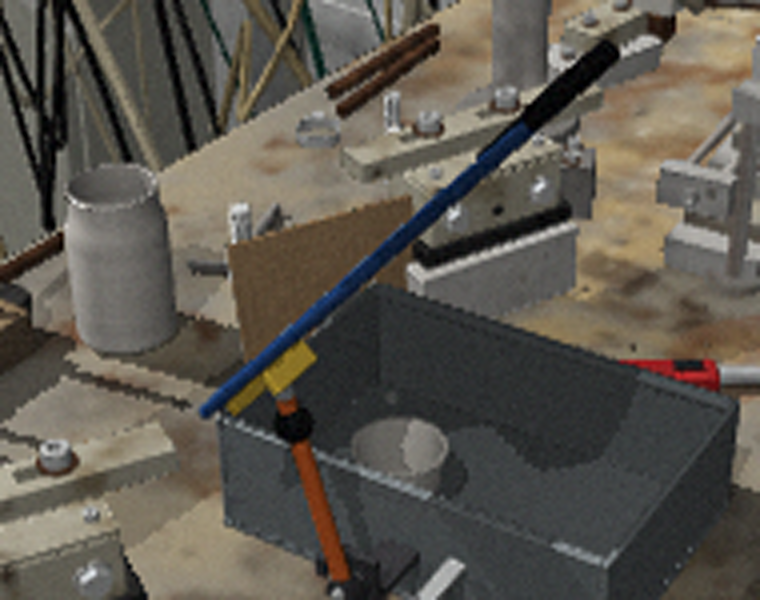

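```bash
python3 -c "
from station import r
print(r.finish_job())"
```

```text
the job is handed in; nothing more can be done
None
```

The cover is propped half open on the orange rod, and I handed the job in at about 25 s with the gripper well clear of everything.

I lifted the cover by its handle and leaned it back on its stops. Then I swung the rod up out of its clip and over onto its own stop. I took the handle again and lowered the cover in small steps, holding it throughout, until the rod's tip was behind the yellow front rib. At that point the cover stopped moving and pushed back with about 1.5 N.

- **Holding:** The picture did not change from before the jaws opened to after I backed away. The crucible, cup, cap screw and hex key showed no sign of having moved, though I only judged this by eye.
- **Cover angle:** From the arm's pose it was about 0.86 rad just before release, against the 0.87 expected.
- **Disagreement:** A rough fit to the camera depth gave 45.6° (0.80 rad). I put this down to noise in the fit, because an earlier depth fit also read off (77° where about 80° was expected).
- **Forces:** The highest wrist force I saw was about 9 N.

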